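Open the sprung reject box and cull the bad link bars

ROBOT

A 6-joint arm with a two-finger parallel gripper is mounted at the origin on a cart in front of the work surface, level with it; the furniture and walls round the work are solid. World frame = base frame: x ahead of the robot, y to its left, z up, the work surface at z = 0. Lengths are in m, angles in rad, forces in N, time in s.
With the tool pointing down it reaches from about 0.375 to 0.9 m from the base axis. Payload 3.1 kg.
Tool frame: the origin (TCP) lies at the very end of the fingers, on their centre line; the grasp point (between the pads) lies 19 mm behind it (manip.grasp_offset is the distance from the TCP to the grasp point, in m); x points along the fingers, z is the direction in which the jaws open and shut, and the axes are right-handed (so a half turn about x gives the same grasp; the last joint's range is limited). The gripper opens to 85 mm and grips with 20 to 120 N. Pads are 22 mm wide; open, the fingers measure 114 mm over their backs; the gripper's body (76 mm by 85 mm) begins 54 mm behind the grasp point. The pads swing forward as they close: fully open they stand 13 mm farther back than shut.
Start: joints at [0.997, 0.527, 1.433, -0, 1.181, -0.178], TCP at [0.241, 0.577, 0.231] pointing down, gripper open.
Joint ranges: [-3.08, 3.08], [-0.75, 2.2], [0.22, 2.44], [-1.43, 4.57], [0, 2.65], [-2.85, 2.85]. Speed limits (rad/s): [2.79, 2.79, 3.14, 3.14, 3.14, 3.14].

INTERFACE

Orientations are given as a unit quaternion [x, y, z, w].
In Python, from station import manip gives the robot as it stands.
- The arm moves only by the tool send_rows, never from a script. Its argument "steps" is a list that holds one entry, the list of rows, each a list of 5 numbers: the closure, from 0 (fully open) to 1 (shut), then the shift along the world's x, y, z in m, then the turn about the world's z in rad. A call has 1 to 8 rows; each row is the pose to reach, as a shift and turn from the pose commanded when the call began; what a row does not reach only later rows make up. A row lasts 1/8 s, in which the tool goes at most 62.5 mm and 10.7 degrees, less where a joint would pass 70% of its speed; a pose out of reach is approached as far as the arm can. A call with a gripper value outside its range is refused whole. The fingers move at their own pace and stop on an object; "grip_force" is the grip in N (left out, the last holds). Time passes only in rows, so rows that repeat a pose let the fingers close. It gives the time, the measured TCP pose, the force and the opening at its end, in the units of the state.
- manip.sense(): the state, without advancing time (a new reading comes with each control period).
- manip.snapshot(name): name is "scene" or "top" or "wrist"; returns the picture (384x512x3 uint8, red, green, blue); there is no depth.
- manip.camera_params(name): a dict with "fx", "fy", "cx", "cy" (pixels), "T" (4x4, takes a point from camera to world coordinates); the wrist camera has in their place "tool_from_camera" (4x4, takes a point from camera to tool coordinates, whose origin is the TCP and whose axes are the tool frame's). Camera axes: x right, y down, z forward; pixel columns grow to the right and rows downward; lengths in m; the calibration is good to about 2 mm. A picture is of the moment at which its call begins: read the wrist's pose just before it. camera_params takes no time and is no camera call.
- manip.sign_off(): hands the job in, once; it reports no verdict.
The state is a dict: "t": time; "q": joint angles; "qd": joint speeds; "tau": joint torques, N m; "tcp_pos": TCP position; "tool_rot": TCP orientation; "force": force on the tool from outside, world axes, zero at the start; "ft_torque": the same for the moment, N m; "finger_gap": opening from 0.0 (shut) to 1.0 (fully open).
Only numpy, scipy, OpenCV 4.12 (cv2) and the standard library are available. Lean on these libraries where they do the work, as an engineer would, in place of code of your own. Each camera call takes 0.05 s, during which the arm holds its last target.

TASK

Take the caliper off the lid of the red-lidded reject box and lay it flat on the desk, then press the yellow latch button under the front lip so that the lid springs fully open on its own, with the robot clear of its swing. Then pick the two faulty link bars out of the batch of four on the black mat (one is bent, one is too short) and lay them inside the box, leaving the lid open. Leave the two sound bars where they lie, and do not knock the oil bottle or the pen pot.

Things in the scene. Friction and masses are not known exactly. Their poses are not given: they have to be found in the camera images.
- reject_box: Grey open-topped box fixed to the desk, 170 (x) x 200 (y) x 88 mm high, walls 5 mm, felt floor 32 mm above the desk. Origin: centre of its underside; -x is the front with the latch button, towards the robot; z up. The red lid on the rim (top 95 mm above the desk) overhangs the front wall by 30 mm, to x = -115 mm, hiding the button from above: the tool must come to it tilted, from the front.
- box_lid (a joint): Red sprung lid, 202 x 204 x 7 mm, hinged along y at the box's back rim (box frame x +85, z 88 mm). 0 = shut and latched, grows as it opens. Once the latch lets go a spring throws it open in about half a second to its stop at 1.95 rad (leaning back 22 degrees beyond upright) and holds it there. Its front lip swings up and back, radius 200 mm.
- latch_top (a point): Centre of the outer face of the yellow push button, 22 mm across, 12 mm proud of its collar; at rest x -103, y 0, z 36 mm in the box frame. Its z axis points out of the button: to the front (box -x) and up, 45 degrees from vertical; press the opposite way. Travel 8 mm, lets go after about 5; 2 N to start, 6 N at the end; springs back. The lid's lip reaches 12 mm further forward, 52 to 59 mm above it.
- caliper_slider (a point): Digital caliper, 232 mm long (y), 72 wide over the jaws, 12 thick, 170 g, flat across the lid. Point: centre of the dark slider housing, 5.5 mm above its underside; the housing is 34 (x) x 70 (y) x 11 mm high: grasp it across its 34 mm. The middle of the caliper lies at x -12, y -46 mm from this point; jaws at the +y end, the thin beam runs 162 mm to -y.
- bar_bent_c (a point): Faulty link bar 1: steel bar 24 mm wide and 10 mm thick with round ends and a hole near each end, about 120 mm long overall, bent in its own flat plane into a shallow V (legs 35 degrees off straight; it still lies flat). The point is the centre of the bar at the bend, half-way up; x runs along the chord between the ends, y to the outside of the bend. Weight about 140 g.
- bar_short_c (a point): Faulty link bar 2: straight like the sound ones, 24 mm wide and 10 mm thick, but only 72 mm long. The point is its centre, half-way up; x along its length. Weight about 85 g.
- bar_good_a_c (a point): Sound link bar: straight, 120 x 24 x 10 mm, steel with round ends and two holes. Point at its centre, half-way up; x along its length.
- bar_good_b_c (a point): The other sound link bar, just the same.
- mat: Black rubber sorting mat, 170 (x) x 250 (y) x 6 mm, fixed on the desk; the four bars lie flat on it side by side, roughly along its x, about 62 mm apart. Origin: centre of its underside.
- caliper: The caliper's body; origin at its middle, on its underside; same axes as point caliper_slider.
- bar_bent: Body of the bent bar; origin on its underside, 7 mm in y to the inside of the bend from point bar_bent_c.
- bar_short: Body of the short bar; origin under its centre, on its underside.
- oil_bottle: Bystander: small yellow oil bottle with a red needle cap, 37 mm across, 94 mm high, standing on the desk between mat and box. Origin: centre of its underside.
- pen_pot: Bystander: black pen pot with pens, 80 mm across, 147 mm high over the pens, standing at the front of the desk. Origin: centre of its underside.
There are look-alikes about, which are no part of the job. Leave any blue look-alike of the bar_bent alone. Leave any turquoise look-alike of the bar_short alone.

How it is judged:
By the outcome, as a careful person would: the job done as asked, in the order asked, and still so for the second after the job is handed in, with the robot touching nothing.
It also fails if it takes over 72 s, if anything falls off the work surface, if the arm or the gripper's body presses on something with over 40 N, if the wrist force passes 120 N, or if a joint passes its speed limit or range.

## Working session

There is one attempt and no reset: what is moved stays moved. The work goes in short steps, Python scripts to look and compute and a tool call to move; the robot and the scene stay as the last step left them, time stands still between calls to the robot, and variables do not carry over. Pictures are saved under pics/ and viewed, and the job is handed in when it is done.

Besides the shell and the picture viewer there is one more tool, called after ">>>" as name([rows], argument=value, ...), one row to a line, values as JSON. send_rows: Moves the arm, as the interface text tells. Its arguments: {"type":"object","properties":{"steps":{"type":"array","items":{"type":"array","items":{"type":"array","items":{"type":"number"}}}},"grip_force":{"type":"number"}},"required":["steps"]}

I'll start by looking at the scene.

```bash
ls; mkdir -p pics; python3 - <<'E'
from station import manip
import cv2
s=manip.sense();print({k:s[k] for k in('t','tcp_pos','tool_rot','finger_gap','force')})
for n in('scene','top','wrist'):
    im=manip.snapshot(n);cv2.imwrite(f'pics/{n}0.png',im[...,::-1])
    p=manip.camera_params(n);print(n,{k:(v.round(4).tolist() if hasattr(v,'round') and hasattr(v,'tolist') else v) for k,v in p.items()})
print(manip.grasp_offset)
E
```

```text
pics
{'t': 0.0, 'tcp_pos': array([0.2405669 , 0.57608546, 0.23033127]), 'tool_rot': array([-0.39223806,  0.58924723,  0.39162257,  0.58785097]), 'finger_gap': 1.002730721855604, 'force': array([ 0.28763068,  0.29262355, -0.24275931])}
scene {'fx': 393.1259585545969, 'fy': 393.1259585545969, 'cx': 258.6503577202456, 'cy': 193.91458166493, 'T': [[0.6561, -0.3801, 0.6519, -0.2584], [-0.7544, -0.3092, 0.579, -0.5679], [-0.0185, -0.8717, -0.4896, 0.6858], [0.0, 0.0, 0.0, 1.0]]}
top {'fx': 359.5002198185744, 'fy': 359.5002198185744, 'cx': 251.05825869419974, 'cy': 194.27999197643967, 'T': [[0.0182, -0.9877, 0.1555, 0.3545], [-0.9996, -0.0148, 0.0231, 0.1109], [-0.0205, -0.1558, -0.9876, 1.1853], [0.0, 0.0, 0.0, 1.0]]}
wrist {'fx': 309.8613637788274, 'fy': 309.8613637788274, 'cx': 258.3632167251613, 'cy': 190.02957011065618, 'tool_from_camera': [[0.0012, -0.2792, 0.9602, -0.1433], [-0.0004, -0.9602, -0.2792, 0.0707], [1.0, -0.0001, -0.0013, -0.0011], [0.0, 0.0, 0.0, 1.0]]}
0.0187
```

View pics/scene0.png

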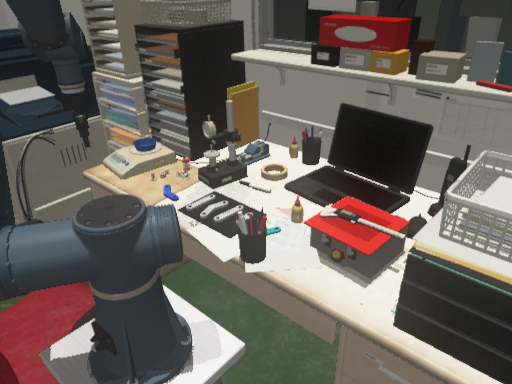

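View pics/top0.png

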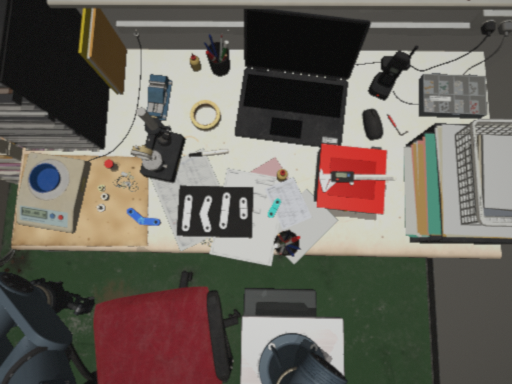

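View pics/wrist0.png

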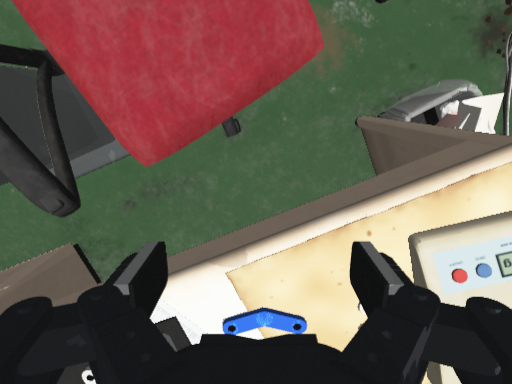

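The scene picture shows the box at about (360,235), with the caliper on its red lid and the yellow button at (336,254). The mat with four bars is at about (220,212), the oil bottle at (297,210) and the pen pot at (252,238). The top view shows the bars on the mat at x≈188, 206, 224 and 243 px, row ≈210. The blue bent look-alike is at (143,217), off the mat, and the turquoise short one is at (275,207), also off the mat. Next I'll measure the things that matter.

```bash
cat > h.py <<'E'
import numpy as np, cv2
from scipy.spatial.transform import Rotation as R
from station import manip
def cam(n,s=None):
    p=manip.camera_params(n)
    if 'T' in p: T=np.array(p['T'])
    else:
        W=np.eye(4);W[:3,:3]=R.from_quat(s['tool_rot']).as_matrix();W[:3,3]=s['tcp_pos']
        T=W@np.array(p['tool_from_camera'])
    return np.array([[p['fx'],0,p['cx']],[0,p['fy'],p['cy']],[0,0,1]]),T
def plane(n,uv,z,s=None):
    K,T=cam(n,s);uv=np.atleast_2d(np.array(uv,float))
    d=(T[:3,:3]@np.linalg.inv(K)@np.c_[uv,np.ones(len(uv))].T).T
    return T[:3,3]+d*((z-T[2,3])/d[:,2])[:,None]
def proj(n,P,s=None):
    K,T=cam(n,s);P=np.atleast_2d(np.array(P,float))
    c=(np.linalg.inv(T)@np.c_[P,np.ones(len(P))].T)[:3];u=K@c;return (u[:2]/u[2]).T
E
python3 - <<'E'
from h import *
s=manip.sense();print(R.from_quat(s['tool_rot']).as_matrix().round(3).tolist())
im=cv2.imread('pics/top0.png');hsv=cv2.cvtColor(im,cv2.COLOR_BGR2HSV)
red=((hsv[...,0]<8)|(hsv[...,0]>172))&(hsv[...,1]>180)&(hsv[...,2]>120)
red[:, :310]=0;red[:,395:]=0;red[:140]=0;red[220:]=0
m=cv2.morphologyEx(red.astype('uint8'),cv2.MORPH_CLOSE,np.ones((15,15)))
pts=np.argwhere(m)[:,::-1].astype(np.float32)
r=cv2.minAreaRect(pts);b=cv2.boxPoints(r);print('lid px',r);P=plane('top',b,.095);print(P.round(4).tolist(),P.mean(0))
print('sizes',np.linalg.norm(P[0]-P[1]),np.linalg.norm(P[1]-P[2]))
# bars: bright in mat region
g=cv2.cvtColor(im,cv2.COLOR_BGR2GRAY);sub=np.zeros_like(g);sub[188:236,180:252]=(g[188:236,180:252]>90)*255
cs,_=cv2.findContours(sub,cv2.RETR_EXTERNAL,cv2.CHAIN_APPROX_NONE)
for c in cs:
    if cv2.contourArea(c)<60: continue
    r=cv2.minAreaRect(c);b=cv2.boxPoints(r);P=plane('top',b,.016)
    print('bar',np.round(r[0],1),P.mean(0).round(4),'sides',np.linalg.norm(P[0]-P[1]).round(3),np.linalg.norm(P[1]-P[2]).round(3),'P',P[:,:2].round(3).tolist())
c=lambda x0,y0,x1,y1,k:cv2.resize(im[y0:y1,x0:x1],None,fx=k,fy=k,interpolation=cv2.INTER_CUBIC)
cv2.imwrite('pics/c1.png',c(305,135,405,225,7));cv2.imwrite('pics/c2.png',c(170,160,300,256,6))
sc=cv2.imread('pics/scene0.png');cv2.imwrite('pics/c3.png',cv2.resize(sc[180:290,280:420],None,fx=5,fy=5,interpolation=cv2.INTER_CUBIC))
E
```

```text
[[-0.001, -0.923, 0.386], [-0.001, 0.386, 0.923], [-1.0, 0.0, -0.002]]
lid px ((351.42413330078125, 178.4103546142578), (66.5194320678711, 63.69588851928711), 4.763641834259033)
[[0.4887, -0.0608, 0.095], [0.6889, -0.0793, 0.095], [0.6735, -0.2842, 0.095], [0.475, -0.2604, 0.095]] [ 0.58153779 -0.17117531  0.095     ]
sizes 0.20098677409398338 0.20555505769341054
bar [243. 208.] [0.4929 0.1638 0.016 ] sides 0.026 0.072 P [[0.529, 0.178], [0.529, 0.151], [0.457, 0.15], [0.456, 0.176]]
bar [205. 213.] [0.4747 0.288  0.016 ] sides 0.04 0.118 P [[0.534, 0.31], [0.534, 0.27], [0.416, 0.266], [0.415, 0.305]]
bar [186.7 212.1] [0.4768 0.3482 0.016 ] sides 0.12 0.027 P [[0.418, 0.365], [0.538, 0.358], [0.535, 0.331], [0.416, 0.338]]
bar [224.5 210.1] [0.4854 0.2244 0.016 ] sides 0.12 0.027 P [[0.427, 0.243], [0.547, 0.233], [0.544, 0.205], [0.424, 0.216]]
```

View pics/c1.png

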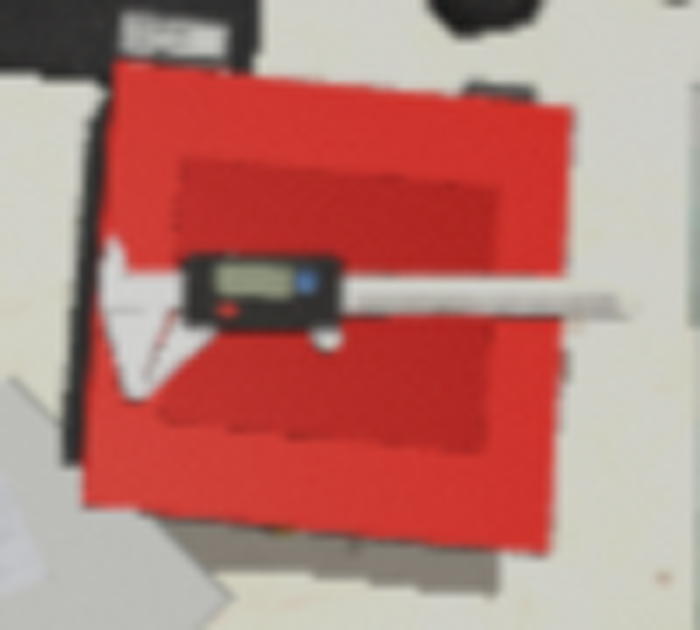

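View pics/c2.png

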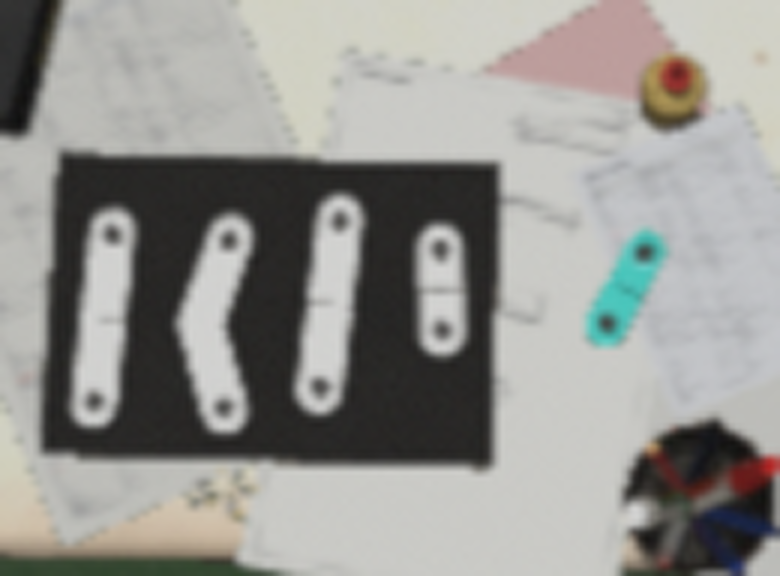

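View pics/c3.png

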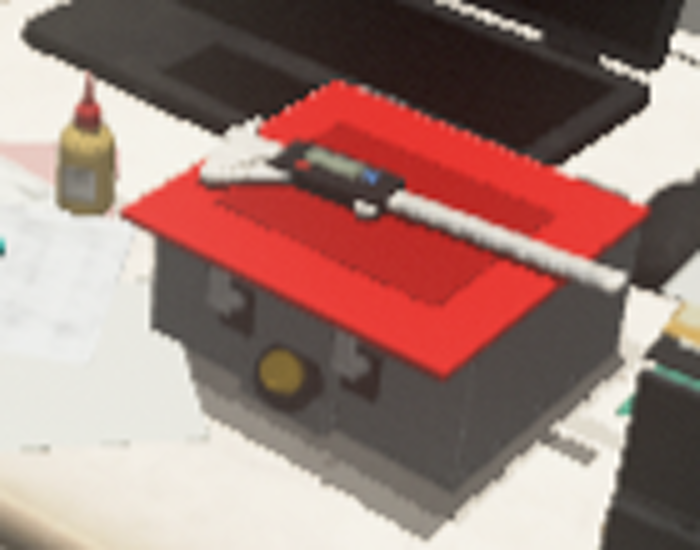

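The crops show two mat bars that fit the faulty descriptions: the bent one at top pixel (205,213), a grey V, and the short one at (243,208), 72 mm long. Both lie on the black mat. The other V is blue and the other short one is turquoise, and both are off the mat, so I'll leave them. The rows have no tilt. Fully open, though, the finger backs (±57 mm) stand proud of the gripper body, so I'll look at that shape while refining the other poses.

```bash
python3 - <<'E'
from h import *
im=cv2.imread('pics/top0.png');hsv=cv2.cvtColor(im,cv2.COLOR_BGR2HSV)
red=(((hsv[...,0]<8)|(hsv[...,0]>172))&(hsv[...,1]>150)&(hsv[...,2]>120)).astype('uint8')
# lid edges: fit lines in plane .095 (top)
def fit(pts):
    P=plane('top',pts,.095)[:,:2];
    for _ in range(4):
        c=P.mean(0);u=np.linalg.svd(P-c)[2][0];n=np.array([-u[1],u[0]]);d=(P-c)@n
        P=P[abs(d)<max(.001,1.5*np.std(d))]
    return P.mean(0),u
cols=range(325,378);front=[(c,np.where(red[190:230,c])[0].max()+190+.5) for c in cols if red[190:230,c].any()]
back=[(c,np.where(red[140:170,c])[0].min()+140-.5) for c in cols if red[140:165,c].any()]
rows=range(150,170)
L=[(np.where(red[r,312:340])[0].min()+312-.5,r) for r in list(range(150,166))+list(range(193,204))]
Rr=[(np.where(red[r,370:395])[0].max()+370+.5,r) for r in list(range(154,172))+list(range(184,208))]
F={}
for n,p in(('front',front),('back',back),('left',L),('right',Rr)):
    c,u=fit(p);F[n]=(c,u);a=np.degrees(np.arctan2(u[1],u[0]));print(n,c.round(4),round(a%180,2))
yaw=np.radians(-4.6);ex=np.array([np.cos(yaw),np.sin(yaw)]);ey=np.array([-ex[1],ex[0]])
f,b,l,r=[F[k][0] for k in('front','back','left','right')]
print('x ext',f@ex,b@ex,(b-f)@ex,'y',l@ey,r@ey,(l-r)@ey)
o=(f@ex+b@ex)/2+.014; oy=(l@ey+r@ey)/2
O=o*ex+oy*ey;print('box origin',O)
print('latch pred scene px',proj('scene',[*(O-.103*ex),.036]))
print('rim/base checks scene', proj('scene',[[*(O-.115*ex+.102*ey),.09],[*(O-.115*ex-.102*ey),.09],[*(O+.087*ex-.102*ey),.095],[*(O-.085*ex-.1*ey),0]]))
sc=cv2.imread('pics/scene0.png');h2=cv2.cvtColor(sc,cv2.COLOR_BGR2HSV)
m=((h2[...,0]>18)&(h2[...,0]<32)&(h2[...,1]>110)).astype('uint8');m[:245]=0;m[265:]=0;m[:,:325]=0;m[:,350:]=0
print('button px',np.argwhere(m).mean(0)[::-1],m.sum())
# mat
g=cv2.cvtColor(im,cv2.COLOR_BGR2GRAY);k=(g<60).astype('uint8');k[:180]=0;k[245:]=0;k[:,:172]=0;k[:,258:]=0
cs,_=cv2.findContours(k,0,1);c=max(cs,key=cv2.contourArea);print('mat',plane('top',cv2.boxPoints(cv2.minAreaRect(c)),.006)[:,:2].round(3).tolist())
# caliper housing dark
k=np.zeros_like(g);k[168:184,328:358]=((hsv[168:184,328:358,2]<75))*255
pts=np.argwhere(k)[:,::-1].astype(np.float32);r=cv2.minAreaRect(pts);print('housing',r,plane('top',cv2.boxPoints(r),.106)[:,:2].round(4).tolist(),plane('top',[r[0]],.106))
for n,p,z in(('beam a',(355,176.9),.1),('beam b',(392,179),.1),('pot top',(288,243),.1),('bottle top',(282,174),.09),('turq',(275,207),.01),('marker R',(228,153),.01),('marker L',(190,155),.01),('laptop FL',(237,138),.01),('laptop FR',(345,146),.01),('ring bottom',(206,129),.0),('microR',(184,160),.01),('folder L',(405,190),.1)):
    print(n,plane('top',[p],z)[0].round(3))
w=cv2.imread('pics/wrist0.png');cv2.imwrite('pics/c4.png',cv2.resize(w[220:384,:],None,fx=1.55,fy=1.55,interpolation=cv2.INTER_CUBIC))
p=manip.camera_params('wrist');print(np.array(p['tool_from_camera'])[:3,3])
s=manip.sense();Rm=R.from_quat(s['tool_rot']).as_matrix()
for t in([-.013,0,.0425],[-.013,0,.057],[-.013,.011,.0425],[-.013,-.011,.057],[-.04,0,.057],[-.073,0,.0425],[-.073,0,.038],[-.073,.038,.0425]):
    print(t,proj('wrist',np.array(s['tcp_pos'])+Rm@np.array(t),s).round(0))
E
```

```text
front [ 0.4811 -0.1678] 85.39
back [ 0.6816 -0.171 ] 84.33
left [ 0.5816 -0.0696] 175.06
right [ 0.5783 -0.2723] 175.04
x ext 0.49298743938897127 0.6931155852079353 0.200128145818964 y -0.022741811478313702 -0.22501751366308062 0.2022757021847669
box origin [ 0.59516111 -0.17216551]
latch pred scene px [[334.12570672 252.82953571]]
rim/base checks scene [[302.30703055 222.78261854]
 [367.6832794  255.49059916]
 [408.77026364 220.50973032]
 [369.28910822 277.82630245]]
button px [335.79661017 253.83050847] 59
mat [[0.402, 0.377], [0.565, 0.38], [0.562, 0.135], [0.399, 0.137]]
housing ((342.0, 176.5), (9.0, 20.0), 90.0) [[0.597, -0.11], [0.5978, -0.1707], [0.5699, -0.17], [0.569, -0.1095]] [[ 0.58340101 -0.14008757  0.106     ]]
beam a [ 0.584 -0.181  0.1  ]
beam b [ 0.579 -0.293  0.1  ]
pot top [0.38  0.023 0.1  ]
bottle top [0.592 0.041 0.09 ]
turq [0.498 0.059 0.01 ]
marker R [0.679 0.219 0.01 ]
marker L [0.671 0.347 0.01 ]
laptop FL [0.732 0.19  0.01 ]
laptop FR [ 0.709 -0.175  0.01 ]
ring bottom [0.766 0.298 0.   ]
microR [0.653 0.367 0.01 ]
folder L [ 0.545 -0.331  0.1  ]
[-0.14328234  0.07066599 -0.00114175]
[-0.013, 0, 0.0425] [[352. 257.]]
[-0.013, 0, 0.057] [[383. 257.]]
[-0.013, 0.011, 0.0425] [[354. 236.]]
[-0.013, -0.011, 0.057] [[381. 278.]]
[-0.04, 0, 0.057] [[410. 292.]]
[-0.073, 0, 0.0425] [[414. 362.]]
[-0.073, 0, 0.038] [[398. 361.]]
[-0.073, 0.038, 0.0425] [[435. 238.]]
```

View pics/c4.png

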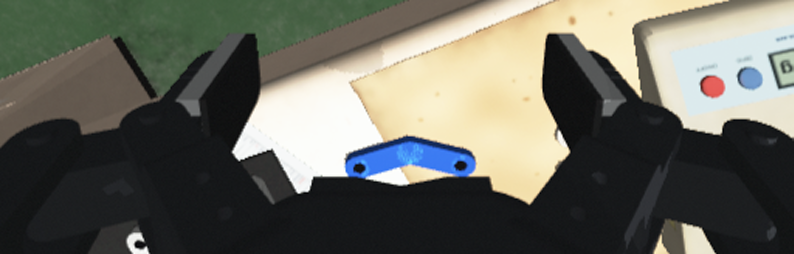

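The wrist crop shows that the outer knuckles of the open gripper stand well proud sideways, ±80 mm at roughly 50 mm behind the TCP. That is wider than the fingertips and the body, so a vertical tool could reach under the lip with a knuckle. I'll confirm this with the scene camera once the arm is over the desk. Box yaw is about −4.9°, and the predicted latch pixel (334,253) agrees with the seen one (336,254). Now to the caliper.

>>> send_rows([
  [[0.3,0.1,-0.2,0.04,-0.4],[0.3,0.342,-0.716,0.02,-1.21],[0.3,0.342,-0.716,0.02,-1.21],[0.3,0.342,-0.716,0.02,-1.21],[0.3,0.342,-0.716,0.02,-1.21],[0.3,0.342,-0.716,0.02,-1.21],[0.3,0.342,-0.716,0.02,-1.21],[0.3,0.342,-0.716,0.02,-1.21]],
], grip_force=40)

```text
t: 1.15
tcp_pos: [0.457, 0.1247, 0.2478]
tool_rot: [0.013, 0.707, -0.013, 0.707]
force: [1.2, 0.7, 1.8]
finger_gap: 0.699
```

>>> send_rows([
  [[0.3,0,0,0,0]],
])

```text
t: 1.27
tcp_pos: [0.4588, 0.1228, 0.2478]
tool_rot: [0.015, 0.706, -0.015, 0.708]
force: [-0.7, -0.1, 0.5]
finger_gap: 0.699
```

```bash
cat > st.py <<'E'
from h import *
def st():
    s=manip.sense();M=R.from_quat(s['tool_rot']).as_matrix()
    print('t',round(s['t'],2),'tcp',np.round(s['tcp_pos'],4),'jaw yaw',np.degrees(np.arctan2(M[1,2],M[0,2])).round(2),'tilt',M[:,0].round(3),'gap',round(s['finger_gap'],3),'F',np.round(s['force'],1),'q',np.round(s['q'],2));return s
E
python3 -c "
from st import *
st()"
```

```text
t 1.27 tcp [0.4588 0.1228 0.2478] jaw yaw -2.43 tilt [ 0.002 -0.001 -1.   ] gap 0.699 F [-0.7 -0.1  0.5] q [ 0.03  0.3   1.78 -0.    1.06  0.07]
```

>>> send_rows([
  [[0.3,0.124,-0.263,-0.02,0],[0.3,0.124,-0.263,-0.02,0],[0.3,0.124,-0.263,-0.02,0],[0.3,0.124,-0.263,-0.02,0],[0.3,0.124,-0.263,-0.02,0],[0.3,0.124,-0.263,-0.05,0],[0.3,0.124,-0.263,-0.05,0]],
])

```text
t: 2.15
tcp_pos: [0.5783, -0.1346, 0.1951]
tool_rot: [0.013, 0.709, -0.011, 0.705]
force: [-0.0, 0.1, -0.5]
finger_gap: 0.701
```

```bash
python3 - <<'E'
from st import *
s=st()
w=manip.snapshot('wrist')[...,::-1];sc=manip.snapshot('scene')[...,::-1]
cv2.imwrite('pics/w1.png',w);cv2.imwrite('pics/s1.png',cv2.resize(sc[60:290,230:460],None,fx=2.6,fy=2.6,interpolation=cv2.INTER_CUBIC))
print(proj('wrist',[[.5834,-.1405,.106]],s))
E
```

```text
t 2.15 tcp [ 0.5783 -0.1346  0.1951] jaw yaw -1.98 tilt [-0.007  0.003 -1.   ] gap 0.701 F [-0.   0.1 -0.5] q [-0.42  0.53  1.54  0.    1.07 -0.38]
[[266.25062625 199.73575922]]
```

View pics/w1.png

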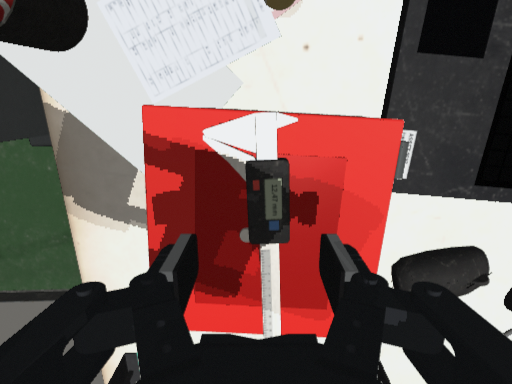

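View pics/s1.png

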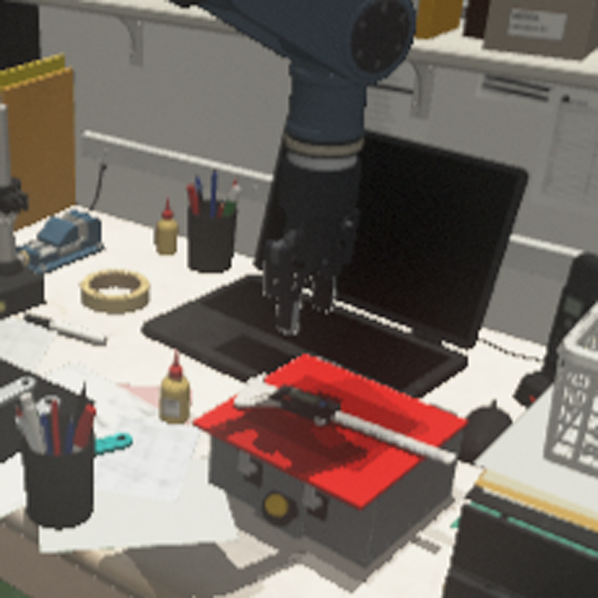

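The wrist picture shows the housing at (268,201), against a prediction of (266,200), upright in the frame, so the jaws are aligned. I'll refine the target and descend.

```bash
python3 - <<'E'
from st import *
s=st()
for p in [(268,201.5),(247,201),(290,201),(268,159),(268,244)]: print(p,plane('wrist',[p],.106,s)[0].round(4))
P=plane('wrist',[(143,105),(404,120),(160,331),(148,300)],.095,s);print(P.round(4).tolist())
E
```

```text
t 2.25 tcp [ 0.5801 -0.1349  0.1977] jaw yaw -1.92 tilt [-0.001  0.001 -1.   ] gap 0.701 F [0.  0.2 1.1] q [-0.42  0.53  1.54  0.    1.07 -0.38]
(268, 201.5) [ 0.5871 -0.1434  0.106 ]
(247, 201) [ 0.5703 -0.1425  0.106 ]
(290, 201) [ 0.6046 -0.1436  0.106 ]
(268, 159) [ 0.5879 -0.1091  0.106 ]
(268, 244) [ 0.5861 -0.1807  0.106 ]
[[0.4935, -0.0661, 0.095], [0.6943, -0.0841, 0.095], [0.4811, -0.2736, 0.095], [0.4742, -0.2391, 0.095]]
```

>>> send_rows([
  [[0.3,0.005,-0.008,-0.05,0]],
])

```text
t: 2.38
tcp_pos: [0.5895, -0.1444, 0.1524]
tool_rot: [0.01, 0.703, -0.013, 0.711]
force: [-0.2, 0.3, -0.4]
finger_gap: 0.699
```

```bash
python3 -c "
from st import *
st()
import cv2
cv2.imwrite('pics/w2.png',manip.snapshot('wrist')[...,::-1])
s=st();print(proj('wrist',[[.586,-.143,.106]],s))"
```

```text
t 2.38 tcp [ 0.5895 -0.1444  0.1524] jaw yaw -1.87 tilt [ 0.012 -0.005 -1.   ] gap 0.699 F [-0.2  0.3 -0.4] q [-0.42  0.6   1.56  0.    0.97 -0.39]
t 2.42 tcp [ 0.5845 -0.1435  0.1435] jaw yaw -1.93 tilt [-0.003  0.001 -1.   ] gap 0.702 F [-1.2 -0.8 -3.4] q [-0.43  0.61  1.57 -0.    0.97 -0.39]
[[261.38196486 215.42901134]]
```

View pics/w2.png

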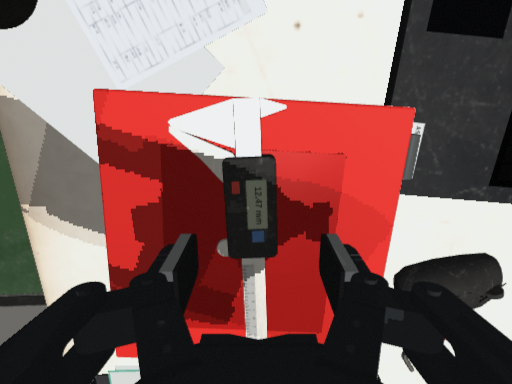

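Housing at (250,207), consistent with a slider at (0.586, −0.143). Descending and gripping.

>>> send_rows([
  [[0.3,0.001,0,-0.04,0],[0.3,0.001,0,-0.05,0],[0.3,0.001,0,-0.05,0],[0.75,0.001,0,-0.05,0],[0.75,0.001,0,-0.05,0],[0.75,0.001,0,-0.05,0]],
], grip_force=50)

```text
t: 3.18
tcp_pos: [0.5871, -0.1446, 0.0994]
tool_rot: [0.012, 0.706, -0.013, 0.708]
force: [-1.1, 0.4, 6.5]
finger_gap: 0.375
```

```bash
python3 -c "
from st import *
s=st()"
```

```text
t 3.17 tcp [ 0.5871 -0.1446  0.0994] jaw yaw -2.01 tilt [ 0.002 -0.001 -1.   ] gap 0.375 F [-1.1  0.4  6.5] q [-0.43  0.67  1.59  0.    0.87 -0.39]
```

>>> send_rows([
  [[0.85,0,0,0.06,0],[0.85,0,0.02,0.1,0],[0.85,0.007,0.07,0.1,0],[0.85,0.012,0.13,0.1,0],[0.85,0.018,0.19,0.1,0],[0.85,0.024,0.25,0.1,0],[0.85,0.03,0.31,0.1,0],[0.85,0.036,0.36,0.1,0]],
], grip_force=60)

```text
t: 4.18
tcp_pos: [0.622, 0.218, 0.1975]
tool_rot: [0.012, 0.707, -0.012, 0.707]
force: [-0.0, 0.0, -1.3]
finger_gap: 0.367
```

>>> send_rows([
  [[0.85,0.002,0.023,-0.06,0],[0.85,0.002,0.023,-0.12,0],[0.85,0.002,0.023,-0.15,0],[0.85,0.002,0.023,-0.15,0]],
])

```text
t: 4.68
tcp_pos: [0.6217, 0.2381, 0.0443]
tool_rot: [0.012, 0.71, -0.013, 0.704]
force: [0.4, 0.4, -0.7]
finger_gap: 0.365
```

```bash
python3 - <<'E'
from st import *
s=st()
w=manip.snapshot('wrist')[...,::-1];t=manip.snapshot('top')[...,::-1];sc=manip.snapshot('scene')[...,::-1]
o=np.hstack([cv2.resize(w,(400,300)),cv2.resize(t[100:250,130:330],(400,300))])
o=np.vstack([o,cv2.resize(sc[80:267,150:400],(400,299)).repeat(1,axis=1) if 0 else np.hstack([cv2.resize(sc[80:268,150:400],(400,300)),np.zeros((300,400,3),'uint8')])])
cv2.imwrite('pics/a1.png',o)
E
```

```text
t 4.67 tcp [0.6217 0.2381 0.0443] jaw yaw -2.0 tilt [-0.007 -0.001 -1.   ] gap 0.365 F [ 0.4  0.4 -0.7] q [ 0.2   0.81  1.44 -0.    0.89  0.23]
```

View pics/a1.png

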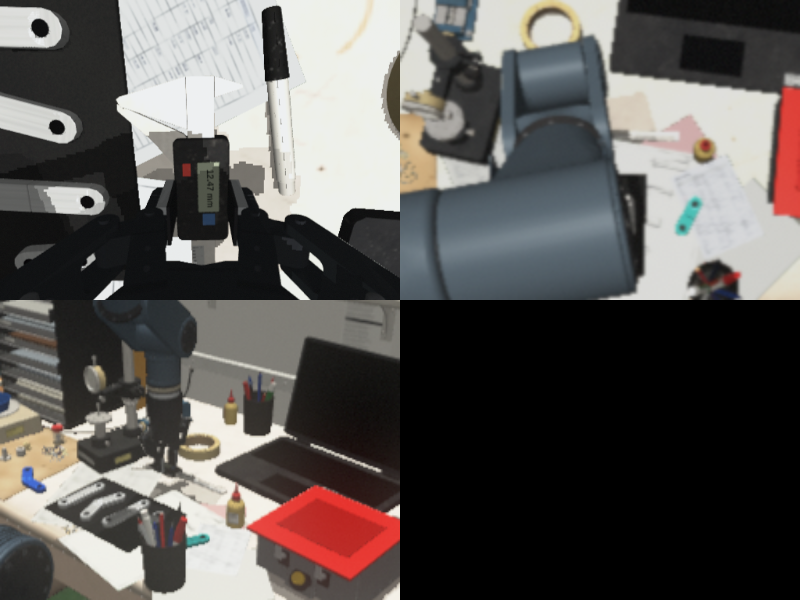

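```bash
python3 - <<'E'
from st import *
s=st()
print('jawtip',plane('wrist',[(151,134)],.046,s)[0],'mat edge',plane('wrist',[(150,0),(159,100)],.006,s).round(4).tolist(),'marker low end',plane('wrist',[(356,245),(376,245)],.005,s).round(4).tolist())
E
```

```text
t 4.83 tcp [0.626  0.2387 0.0495] jaw yaw -2.02 tilt [ 0.004  0.001 -1.   ] gap 0.372 F [ 0.9  0.7 -0.9] q [0.2  0.81 1.44 0.   0.89 0.23]
jawtip [0.57744399 0.29478718 0.046     ] mat edge [[0.5725, 0.3614, 0.006], [0.5709, 0.3103, 0.006]] marker low end [[0.6901, 0.2132, 0.005], [0.7034, 0.2127, 0.005]]
```

The caliper hangs level. Its jaw tip is about 7 mm clear of the mat edge and the marker is 65 mm to the other side, so I'll shift 10 mm back, lower it and release.

>>> send_rows([
  [[0.85,0.01,0,-0.03,0],[0.85,0.01,0,-0.041,0],[0.85,0.01,0,-0.045,0],[0.85,0.01,0,-0.045,0]],
])

```text
t: 5.32
tcp_pos: [0.6346, 0.2384, 0.0051]
tool_rot: [0.012, 0.707, -0.012, 0.707]
force: [-2.3, -0.9, 3.8]
finger_gap: 0.368
```

>>> send_rows([
  [[0.4,0,0,0,0],[0.4,0,0,0,0],[0.4,0,0,0.05,0],[0.4,0,0,0.11,0],[0.4,0,-0.04,0.17,0],[0.4,-0.03,-0.09,0.2,0]],
])

```text
t: 6.08
tcp_pos: [0.6119, 0.1569, 0.2006]
tool_rot: [0.012, 0.704, -0.011, 0.71]
force: [0.2, -0.2, 1.1]
finger_gap: 0.6
```

```bash
python3 - <<'E'
from st import *
s=st()
w=manip.snapshot('wrist')[...,::-1];sc=manip.snapshot('scene')[...,::-1]
cv2.imwrite('pics/a2.png',np.hstack([cv2.resize(w,(400,300)),cv2.resize(sc[80:268,150:400],(400,300))]))
E
```

```text
t 6.08 tcp [0.6119 0.1569 0.2006] jaw yaw -1.9 tilt [ 0.008  0.001 -1.   ] gap 0.6 F [ 0.2 -0.2  1.1] q [ 0.07  0.57  1.45 -0.    1.11  0.11]
```

View pics/a2.png

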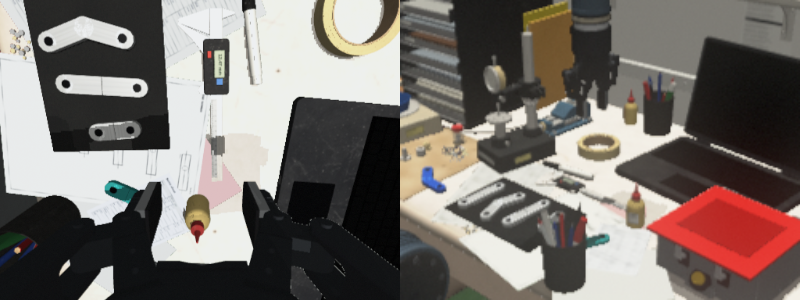

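The caliper lies flat on the desk behind the mat, with the bottle, pot and bars undisturbed. Next I'll stage in front of the box, fully open, and measure the knuckle shape.

>>> send_rows([
  [[0,-0.03,-0.05,0.02,-0.05],[0,-0.08,-0.1,0.02,-0.05],[0,-0.12,-0.16,0.02,-0.05],[0,-0.16,-0.22,0.02,-0.05],[0,-0.2,-0.27,0.02,-0.05],[0,-0.228,-0.31,0.01,-0.05],[0,-0.228,-0.31,-0.03,-0.05],[0,-0.228,-0.31,-0.05,-0.05]],
], grip_force=120)

```text
t: 7.18
tcp_pos: [0.3798, -0.1537, 0.1455]
tool_rot: [0.032, 0.707, -0.031, 0.706]
force: [-0.6, 0.4, 0.5]
finger_gap: 0.999
```

>>> send_rows([
  [[0,0,0,0,0],[0,0,0,0,0]],
])

```text
t: 7.42
tcp_pos: [0.3816, -0.1531, 0.1473]
tool_rot: [0.03, 0.706, -0.03, 0.707]
force: [-0.0, -0.5, 0.1]
finger_gap: 0.999
```

```bash
python3 - <<'E'
from st import *
s=st()
w=manip.snapshot('wrist')[...,::-1];sc=manip.snapshot('scene')[...,::-1];t=manip.snapshot('top')[...,::-1]
cv2.imwrite('pics/sc3.png',sc);cv2.imwrite('pics/w3.png',w)
cv2.imwrite('pics/a3.png',cv2.resize(sc[120:290,220:420],None,fx=3.5,fy=3.5,interpolation=cv2.INTER_CUBIC))
cv2.imwrite('pics/a3w.png',np.hstack([cv2.resize(w,(400,300)),cv2.resize(t[100:270,230:456],(400,300))]))
E
```

```text
t 7.42 tcp [ 0.3816 -0.1531  0.1473] jaw yaw -4.83 tilt [ 0.001 -0.    -1.   ] gap 0.999 F [-0.  -0.5  0.1] q [-0.65  0.4   2.04  0.    0.71 -0.57]
```

View pics/a3.png

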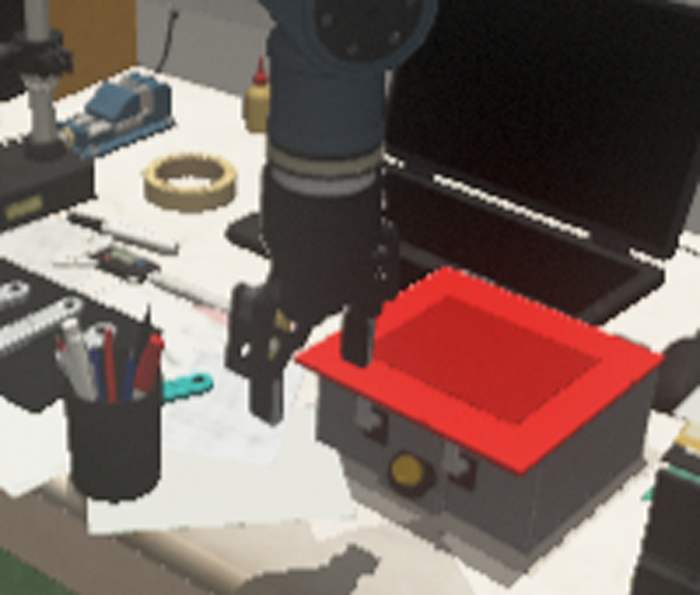

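View pics/a3w.png

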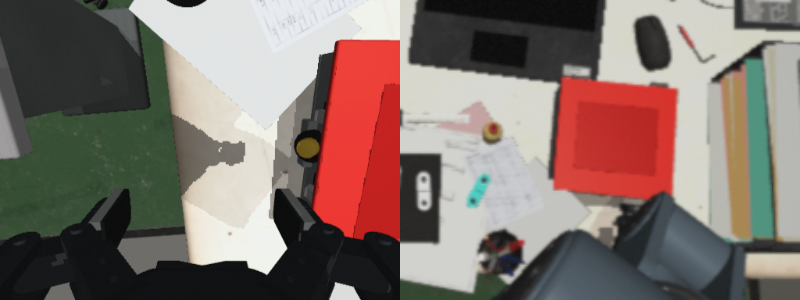

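The wrist picture now shows the yellow button at (307,147) in the half-scale view, below the lip. In the scene crop the front finger and knuckle outline is clear. I'll convert that outline to tool coordinates.

```bash
python3 - <<'E'
from st import *
s=st();M=R.from_quat(s['tool_rot']).as_matrix();p0=np.array(s['tcp_pos'])
K,T=cam('scene')
def ray(uv,yoff=0):
    d=T[:3,:3]@np.linalg.inv(K)@np.array([uv[0],uv[1],1]);o=T[:3,3];n=M[:,1]
    k=((p0+n*yoff-o)@n)/(d@n);return M.T@(o+k*d-p0)
im=cv2.imread('pics/a3.png')
for n,c in dict(tipR=(370,365),tipL=(343,358),knR=(400,270),knTop=(392,225),knBot=(388,308),bodyR=(385,190),bodyTop=(385,150),rearL=(228,345),rearTop=(235,285),rearBot=(240,375),reartip=(265,425)).items():
    uv=(c[0]/3.5+220,c[1]/3.5+120)
    print(n,[ray(uv,y).round(3)[[0,2]].tolist() for y in(-.012,0,.012)])
for n,z in (('lat',0),):
  for x in(-.013,-.04,-.06,-.08,-.1):
    for l in(.0425,.057,.08): 
        u=proj('scene',p0+M@np.array([x,0,l]))[0]; print(x,l,((u-[220,120])*3.5).round(0),end=' ')
    print()
cr=cv2.resize(im[180:450,200:440],None,fx=2.4,fy=2.4,interpolation=cv2.INTER_CUBIC)
cr=np.clip(cr.astype(float)*2.2+15,0,255).astype('uint8');cv2.imwrite('pics/a4.png',cr)
w=cv2.imread('pics/w3.png');cr=cv2.resize(w[225:384,240:],None,fx=2.8,fy=2.8,interpolation=cv2.INTER_CUBIC);cv2.imwrite('pics/a5.png',np.clip(cr.astype(float)*2.5+10,0,255).astype('uint8'))
# button from wrist
print('button wrist', plane('wrist',[(307*1.28,147*1.28)],.036,s))
E
```

```text
t 7.58 tcp [ 0.3817 -0.1531  0.1477] jaw yaw -4.81 tilt [ 0.002 -0.001 -1.   ] gap 0.999 F [ 0.4 -0.3  0.2] q [-0.65  0.4   2.04  0.    0.71 -0.57]
tipR [[-0.014, 0.048], [-0.0, 0.065], [0.014, 0.082]]
tipL [[-0.035, 0.017], [-0.021, 0.033], [-0.008, 0.05]]
knR [[-0.078, 0.074], [-0.066, 0.092], [-0.053, 0.11]]
knTop [[-0.117, 0.061], [-0.106, 0.078], [-0.095, 0.096]]
knBot [[-0.053, 0.064], [-0.04, 0.081], [-0.027, 0.099]]
bodyR [[-0.146, 0.05], [-0.136, 0.067], [-0.125, 0.084]]
bodyTop [[-0.175, 0.047], [-0.166, 0.064], [-0.156, 0.081]]
rearL [[-0.097, -0.096], [-0.086, -0.083], [-0.074, -0.07]]
rearTop [[-0.136, -0.091], [-0.126, -0.077], [-0.115, -0.064]]
rearBot [[-0.071, -0.085], [-0.059, -0.071], [-0.046, -0.058]]
reartip [[-0.021, -0.06], [-0.007, -0.046], [0.006, -0.032]]
-0.013 0.0425 [351. 363.] -0.013 0.057 [364. 354.] -0.013 0.08 [384. 341.] 
-0.04 0.0425 [353. 329.] -0.04 0.057 [366. 321.] -0.04 0.08 [387. 308.] 
-0.06 0.0425 [355. 304.] -0.06 0.057 [368. 296.] -0.06 0.08 [389. 283.] 
-0.08 0.0425 [357. 278.] -0.08 0.057 [370. 270.] -0.08 0.08 [391. 258.] 
-0.1 0.0425 [358. 251.] -0.1 0.057 [372. 244.] -0.1 0.08 [393. 232.] 
button wrist [[ 0.4962462  -0.16601219  0.036     ]]
```

View pics/a4.png

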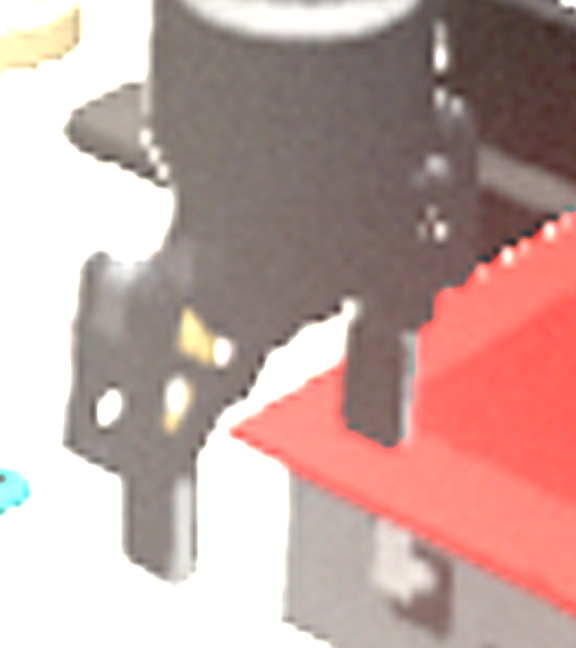

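View pics/a5.png

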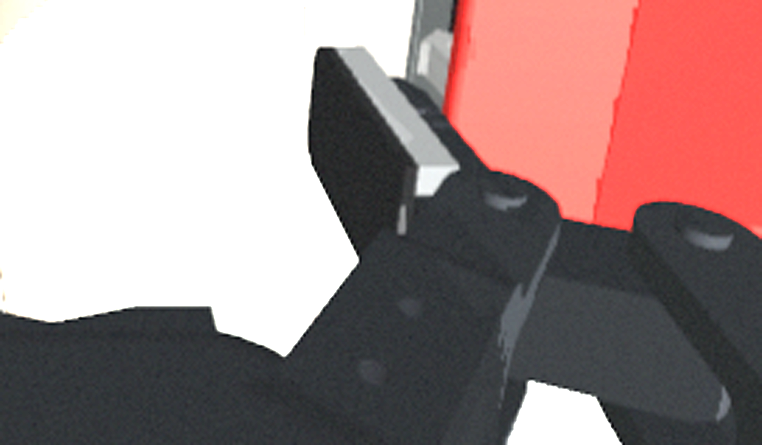

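```bash
python3 - <<'E'
from h import *
p=manip.camera_params('wrist');T=np.array(p['tool_from_camera']);K,_=cam('top');K=np.array([[p['fx'],0,p['cx']],[0,p['fy'],p['cy']],[0,0,1]])
def ry(c,y):
    uv=(c[0]/2.8+240,c[1]/2.8+225);d=T[:3,:3]@np.linalg.inv(K)@np.array([*uv,1]);k=(y-T[1,3])/d[1];return (T[:3,3]+k*d).round(4)[[0,2]].tolist()
for n,c in dict(pivOuter=(700,235),outerTopEdge=(690,202),outerRightEdge=(755,245),pivInner=(505,190),innerTop=(500,168),innerRight=(558,215),padtopFront=(335,48),padtopBack=(458,165)).items():
    print(n,[ry(c,y) for y in(.008,.011,.014)])
E
```

```text
pivOuter [[-0.0622, 0.071], [-0.0661, 0.0675], [-0.07, 0.064]]
outerTopEdge [[-0.0562, 0.074], [-0.0605, 0.0704], [-0.0647, 0.0668]]
outerRightEdge [[-0.0638, 0.0757], [-0.0677, 0.072], [-0.0715, 0.0683]]
pivInner [[-0.0539, 0.0537], [-0.0583, 0.0511], [-0.0626, 0.0485]]
innerTop [[-0.0494, 0.0554], [-0.0539, 0.0527], [-0.0585, 0.05]]
innerRight [[-0.0587, 0.0573], [-0.0628, 0.0546], [-0.0669, 0.0518]]
padtopFront [[-0.0157, 0.0455], [-0.0219, 0.0433], [-0.0281, 0.041]]
padtopBack [[-0.0487, 0.0505], [-0.0533, 0.048], [-0.0579, 0.0455]]
```

A vertical tool will not do. The knuckle's outer link stays about 72–75 mm wide up to lip height, so no part of the gripper reaches under the lip by the 8 mm needed. The interface says a pose out of reach is "approached as far as the arm can", so I'll check briefly and carefully whether that gives a usable tilt.

>>> send_rows([
  [[0.9,-0.04,0.01,0.03,0],[0.9,-0.08,0.02,0.03,0],[0.9,-0.1,0.03,0.03,0],[0.9,-0.1,0.03,0.03,0]],
])

```text
t: 8.07
tcp_pos: [0.2799, -0.1221, 0.1775]
tool_rot: [0.03, 0.706, -0.03, 0.707]
force: [0.4, -0.6, -0.3]
finger_gap: 0.145
```

```bash
python3 -c "
from st import *
s=st()"
```

```text
t 8.07 tcp [ 0.2799 -0.1221  0.1775] jaw yaw -4.89 tilt [ 0. -0. -1.] gap 0.145 F [ 0.4 -0.6 -0.3] q [-0.78  0.21  2.24  0.    0.69 -0.7 ]
```

>>> send_rows([
  [[0.9,0.03,0,0.06,0],[0.9,0.06,0,0.12,0],[0.9,0.1,-0.02,0.18,0],[0.9,0.13,-0.02,0.24,0],[0.9,0.16,-0.03,0.3,0],[0.9,0.19,-0.03,0.36,0],[0.9,0.22,-0.03,0.42,0],[0.9,0.25,-0.03,0.48,0]],
])

```text
t: 9.07
tcp_pos: [0.513, -0.1525, 0.6205]
tool_rot: [0.029, 0.705, -0.03, 0.708]
force: [0.8, -0.6, -0.4]
finger_gap: 0.099
```

```bash
python3 -c "
from st import *
s=st()"
```

```text
t 9.07 tcp [ 0.513  -0.1525  0.6205] jaw yaw -4.82 tilt [ 0.003 -0.001 -1.   ] gap 0.099 F [ 0.8 -0.6 -0.4] q [-0.5   0.21  0.92  0.    2.02 -0.41]
```

>>> send_rows([
  [[0.9,0.01,0,0.06,0],[0.9,0.02,0,0.12,0],[0.9,0.03,0,0.18,0],[0.9,0.04,0,0.24,0],[0.9,0.04,0,0.24,0]],
])

```text
t: 9.7
tcp_pos: [0.513, -0.1416, 0.7972]
tool_rot: [0.027, 0.696, -0.033, 0.717]
force: [-0.2, 0.1, 0.5]
finger_gap: 0.098
```

```bash
python3 -c "
from st import *
s=st()"
```

```text
t 9.7 tcp [ 0.513  -0.1416  0.7972] jaw yaw -4.82 tilt [ 0.03  -0.009 -1.   ] gap 0.098 F [-0.2  0.1  0.5] q [-0.48  0.35  0.22  0.01  2.54 -0.39]
```

>>> send_rows([
  [[0.9,0.05,-0.01,0.05,0],[0.9,0.1,-0.02,0.1,0],[0.9,0.1,-0.02,0.1,0]],
])

```text
t: 10.07
tcp_pos: [0.5397, -0.1438, 0.7853]
tool_rot: [0.026, 0.687, -0.034, 0.726]
force: [0.0, 0.7, 0.2]
finger_gap: 0.106
```

```bash
python3 -c "
from st import *
s=st()"
```

```text
t 10.07 tcp [ 0.5397 -0.1438  0.7853] jaw yaw -4.84 tilt [ 0.055 -0.015 -0.998] gap 0.106 F [0.  0.7 0.2] q [-0.47  0.38  0.22  0.02  2.49 -0.37]
```

>>> send_rows([
  [[0.9,0,0,-0.06,0],[0.9,0,0,-0.12,0]],
])

```text
t: 10.32
tcp_pos: [0.5402, -0.1444, 0.6731]
tool_rot: [0.024, 0.684, -0.036, 0.728]
force: [1.3, -1.2, 1.4]
finger_gap: 0.101
```

```bash
python3 -c "
from st import *
s=st()"
```

```text
t 10.32 tcp [ 0.5402 -0.1444  0.6731] jaw yaw -4.85 tilt [ 0.062 -0.019 -0.998] gap 0.101 F [ 1.3 -1.2  1.4] q [-0.47  0.24  0.74  0.01  2.1  -0.38]
```

The tilt persists across calls. The tool's x axis is now (0.062, −0.019, −0.998), so overreaching tilts the tool tip outwards and later moves keep that tilt. That gives a legitimate way to come "tilted, from the front". I'll fit a small planar arm model from the logged poses to check which tilt is reachable at the button.

```bash
cat > arm.py <<'E'
import numpy as np
from scipy.optimize import least_squares
D=[([0.2406,.5761,.2303],[.997,.527,1.433,0,1.181]),([.4588,.1228,.2478],[.03,.3,1.78,0,1.06]),([.5801,-.1349,.1977],[-.42,.53,1.54,0,1.07]),([.5871,-.1446,.0994],[-.43,.67,1.59,0,.87]),([.626,.2387,.0495],[.2,.81,1.44,0,.89]),([.3816,-.1531,.1473],[-.65,.4,2.04,0,.71]),([.2799,-.1221,.1775],[-.78,.21,2.24,0,.69]),([.513,-.1525,.6205],[-.5,.21,.92,0,2.02]),([.5397,-.1438,.7853],[-.47,.38,.22,0,2.49]),([.5402,-.1444,.6731],[-.47,.24,.74,0,2.1])]
def fk(p,q):
    a2,a3,L,d,e,r0=p;s1=q[1];s2=s1+q[2];s3=s2+q[4]
    r=r0+a2*np.sin(s1)+a3*np.sin(s2)+L*np.sin(s3);z=d+a2*np.cos(s1)+a3*np.cos(s2)+L*np.cos(s3)
    c,s=np.cos(q[0]),np.sin(q[0]);return np.array([c*r-s*e,s*r+c*e,z])
f=lambda p:np.concatenate([fk(p,q)-x for x,q in D]+[[(p[3]-.2)*.003,p[5]*.01]])
S=least_squares(f,[.4,.4,.3,.2,.1,0]);P=S.x
if __name__=='__main__':
    print(P.round(3),np.abs(S.fun[:-1]).max())
    def ik(x,th):
        g=lambda q:np.concatenate([fk(P,[q[0],q[1],q[2],0,q[3]])-x,[q[1]+q[2]+q[3]-(np.pi-th)]])
        best=None
        for s0 in([-.3,.2,2.2,.5],[-.3,-.3,2.4,.3],[-.3,.5,1.8,.5]):
            r=least_squares(g,s0,bounds=([-3,-.75,.22,0],[3,2.2,2.44,2.65]))
            if best is None or r.cost<best.cost: best=r
        return best
    for n,x in dict(btn=[.488,-.163,.033],pre=[.46,-.16,.06],short=[.493,.164,.01],bent=[.47,.28,.01],box=[.6,-.17,.04]).items():
        for th in(0,20,30,35,40,45,50):
            r=ik(np.array(x),np.radians(th));print(n,th,'err mm',round(np.sqrt(2*r.cost)*1e3,1),r.x.round(2))
E
python3 arm.py
```

```text
[ 0.493  0.403  2.146  2.122  0.112 -0.018] 0.0812763497729857
btn 0 err mm 0.0 [-0.54  0.65  1.91  0.59]
btn 20 err mm 229.1 [-0.51  0.46  2.44  0.1 ]
btn 30 err mm 386.8 [-0.49  0.46  2.44  0.07]
btn 35 err mm 465.7 [-0.48  0.46  2.44  0.05]
btn 40 err mm 544.7 [-0.47  0.48  2.44  0.01]
btn 45 err mm 623.6 [-0.47  0.48  2.44  0.  ]
btn 50 err mm 702.6 [-0.46  0.46  2.44  0.  ]
pre 0 err mm 0.0 [-0.57  0.57  1.97  0.6 ]
pre 20 err mm 237.9 [-0.53  0.32  2.44  0.25]
pre 30 err mm 395.2 [-0.51  0.25  2.44  0.29]
pre 35 err mm 473.8 [-0.5   0.19  2.44  0.33]
pre 40 err mm 552.1 [-0.5   0.05  2.44  0.44]
pre 45 err mm 615.5 [-0.51 -0.75  2.44  1.17]
pre 50 err mm 688.2 [-0.5  -0.75  2.44  1.16]
short 0 err mm 0.0 [0.1  0.7  1.9  0.55]
short 20 err mm 228.0 [0.14 0.56 2.44 0.  ]
short 30 err mm 385.9 [0.16 0.53 2.44 0.  ]
short 35 err mm 465.0 [0.16 0.51 2.44 0.  ]
short 40 err mm 544.2 [0.17 0.5  2.44 0.  ]
short 45 err mm 623.3 [0.18 0.48 2.44 0.  ]
short 50 err mm 702.5 [0.18 0.47 2.44 0.  ]
bent 0 err mm 0.0 [0.33 0.73 1.82 0.59]
bent 20 err mm 216.3 [0.36 0.55 2.44 0.  ]
bent 30 err mm 374.6 [0.38 0.52 2.44 0.  ]
bent 35 err mm 453.7 [0.38 0.5  2.44 0.  ]
bent 40 err mm 532.9 [0.39 0.49 2.44 0.  ]
bent 45 err mm 612.2 [0.4  0.47 2.44 0.  ]
bent 50 err mm 691.4 [0.4  0.46 2.44 0.  ]
box 0 err mm 0.0 [-0.46  0.78  1.58  0.78]
box 20 err mm 182.4 [-0.44  0.5   2.44  0.01]
box 30 err mm 340.4 [-0.42  0.49  2.44  0.  ]
box 35 err mm 419.5 [-0.42  0.47  2.44  0.  ]
box 40 err mm 498.6 [-0.41  0.46  2.44  0.  ]
box 45 err mm 577.8 [-0.41  0.44  2.44  0.  ]
box 50 err mm 657.0 [-0.4   0.43  2.44  0.  ]
```

```bash
python3 - <<'E'
s=open('arm.py').read()
s=s.replace("a2,a3,L,d,e,r0=p;s1=q[1];s2=s1+q[2];s3=s2+q[4]","a2,a3,L,d,e,r0,f2,f3=p;s1=q[1];s2=s1+q[2];s3=s2+q[4]")
s=s.replace("a2*np.sin(s1)+a3*np.sin(s2)","a2*np.sin(s1+f2)+a3*np.sin(s2+f3)").replace("a2*np.cos(s1)+a3*np.cos(s2)","a2*np.cos(s1+f2)+a3*np.cos(s2+f3)")
s=s.replace("[[(p[3]-.2)*.003,p[5]*.01]]","[[(p[3]-.2)*.003,p[5]*.05,(p[2]-.3)*.05,p[6]*.005,p[7]*.005]]").replace(",.1,0])",",.1,0,0,0])").replace("S.fun[:-1]","S.fun[:-5]")
s=s.replace("print(P.round(3)","print((f(P)[:30].reshape(-1,3)*1e3).round(1).tolist());print(P.round(3)")
open('arm.py','w').write(s)
E
python3 arm.py
```

```text
[[-0.8, 1.1, 1.6], [-0.7, 2.9, 1.1], [1.4, -2.2, -0.4], [2.6, -2.7, 1.7], [-3.4, 1.7, -1.4], [-1.2, 4.5, -1.7], [2.4, 0.3, 0.1], [0.1, -0.3, -2.1], [-1.6, -4.0, -0.5], [-2.6, -3.2, 1.5]]
[ 0.584  0.409  0.285  0.267  0.112 -0.002  0.004  0.279] 0.004530386832578892
btn 0 err mm 0.0 [-0.54  0.71  1.85  0.58]
btn 20 err mm 1.7 [-0.54  0.7   2.09  0.  ]
btn 30 err mm 84.4 [-0.52  0.6   2.06  0.  ]
btn 35 err mm 126.4 [-0.52  0.55  2.04  0.  ]
btn 40 err mm 168.6 [-0.51  0.49  2.04  0.  ]
btn 45 err mm 211.0 [-0.51  0.43  2.03  0.  ]
btn 50 err mm 253.4 [-0.51  0.36  2.04  0.  ]
pre 0 err mm 0.0 [-0.57  0.64  1.91  0.59]
pre 20 err mm 0.0 [-0.57  0.63  2.15  0.01]
pre 30 err mm 77.7 [-0.55  0.52  2.13  0.  ]
pre 35 err mm 117.7 [-0.55  0.46  2.12  0.  ]
pre 40 err mm 157.9 [-0.54  0.4   2.12  0.  ]
pre 45 err mm 198.1 [-0.54  0.32  2.12  0.  ]
pre 50 err mm 238.1 [-0.54  0.24  2.13  0.  ]
short 0 err mm 0.0 [0.1  0.76 1.84 0.54]
short 20 err mm 13.7 [0.11 0.74 2.06 0.  ]
short 30 err mm 98.0 [0.12 0.64 2.02 0.  ]
short 35 err mm 140.7 [0.13 0.59 2.01 0.  ]
short 40 err mm 183.7 [0.13 0.54 2.   0.  ]
short 45 err mm 227.0 [0.14 0.48 1.99 0.  ]
short 50 err mm 270.3 [0.14 0.41 2.   0.  ]
bent 0 err mm 0.0 [0.33 0.77 1.77 0.6 ]
bent 20 err mm 0.0 [0.33 0.77 2.01 0.01]
bent 30 err mm 83.0 [0.35 0.68 1.98 0.  ]
bent 35 err mm 126.7 [0.35 0.64 1.96 0.  ]
bent 40 err mm 170.8 [0.36 0.59 1.94 0.  ]
bent 45 err mm 215.2 [0.36 0.53 1.93 0.  ]
bent 50 err mm 259.9 [0.36 0.48 1.92 0.  ]
box 0 err mm 0.0 [-0.46  0.78  1.56  0.8 ]
box 20 err mm 0.0 [-0.46  0.74  1.82  0.24]
box 30 err mm 20.0 [-0.45  0.73  1.89  0.  ]
box 35 err mm 65.4 [-0.45  0.7   1.87  0.  ]
box 40 err mm 111.3 [-0.44  0.66  1.84  0.  ]
box 45 err mm 157.6 [-0.44  0.63  1.81  0.  ]
box 50 err mm 204.2 [-0.43  0.59  1.79  0.  ]
```

The fitted model (4 mm residual) shows that joint 5 ≥ 0 caps the outward tilt at the button at about 21° with joint 4 = 0. I need about 35–40°, which takes the other wrist branch (joint 4 near π). I'll build the full kinematics, check that branch, and see how far the wrist can be brought round using yaw.

```bash
cat > k6.py <<'E'
import numpy as np
from scipy.spatial.transform import Rotation as R
from scipy.optimize import least_squares
from arm import P
LO=np.array([-3.08,-.75,.22,-1.43,0,-2.85]);HI=np.array([3.08,2.2,2.44,4.57,2.65,2.85])
def fk(q):
    a2,a3,L,d,e,r0,f2,f3=P
    s1=q[1];s2=q[1]+q[2]
    A=R.from_euler('z',q[0]);pw=np.array([r0+a2*np.sin(s1+f2)+a3*np.sin(s2+f3),e,d+a2*np.cos(s1+f2)+a3*np.cos(s2+f3)])
    M=(A*R.from_euler('y',s2)*R.from_euler('z',q[3])*R.from_euler('y',q[4])*R.from_euler('z',q[5])).as_matrix()
    x=M[:,2];z=-M[:,0];T=np.c_[x,np.cross(z,x),z]
    return A.apply(pw)+L*x,T
def tool(th,az,jaw_side=1):
    # tilt th outward toward azimuth az; jaw horizontal, perpendicular to az
    x=np.array([np.sin(th)*np.cos(az),np.sin(th)*np.sin(az),-np.cos(th)])
    z=jaw_side*np.array([-np.sin(az),np.cos(az),0]);return np.c_[x,np.cross(z,x),z]
def ik(p,T,q0):
    f=lambda q:(lambda a:np.concatenate([(a[0]-p)*3,(R.from_matrix(T)*R.from_matrix(a[1]).inv()).as_rotvec()]))(fk(q))
    r=least_squares(f,np.clip(q0,LO+1e-3,HI-1e-3),bounds=(LO,HI));return r.x,np.sqrt(2*r.cost)
if __name__=='__main__':
    from arm import D
    for js in(1,-1):
      for th in(35,40):
        for n,p in dict(btn=[.488,-.163,.033],pre=[.43,-.158,.08],short=[.493,.164,.01],bent=[.47,.28,.01],box=[.6,-.17,.045]).items():
            best=None
            for q4 in(2.2,3.1,3.8):
              for q6 in(-2,-1,0,1,2):
                q,e=ik(np.array(p),tool(np.radians(th),-.085,js),np.array([-.5,.3,2.2,q4,.4,q6]))
                if best is None or e<best[1]: best=(q,e)
            print(js,th,n,best[0].round(2),'err',round(best[1],3))
E
python3 k6.py; python3 -c "
from k6 import *
print(fk([-.65,.4,2.04,0,.71,-.57])[1].round(2).tolist(), fk([-.47,.38,.22,.02,2.49,-.37])[1].round(3).tolist())
from h import *
print(proj('scene',[[1.0,-.2,.5],[1.0,-.2,.6],[.9,-.3,.5],[1.1,-.2,.4]]).round(0).tolist())"
```

```text
1 35 btn [-0.75  0.81  2.25  2.41  0.55  1.66] err 0.0
1 35 pre [-0.87  0.7   2.39  2.3   0.58  1.63] err 0.0
1 35 short [0.19 0.87 2.21 3.45 0.55 1.54] err 0.0
1 35 bent [0.5  0.85 2.08 3.96 0.45 1.3 ] err 0.0
1 35 box [-0.59  0.77  1.98  2.08  0.32  2.19] err 0.0
1 40 btn [-0.79  0.87  2.3   2.47  0.72  1.54] err 0.0
1 40 pre [-0.92  0.77  2.44  2.36  0.74  1.5 ] err 0.008
1 40 short [0.21 0.92 2.25 3.42 0.72 1.58] err 0.0
1 40 bent [0.52 0.89 2.11 3.87 0.58 1.42] err 0.0
1 40 box [-0.61  0.8   2.03  2.31  0.45  1.93] err 0.0
-1 35 btn [-0.75  0.81  2.25  2.41  0.55 -1.48] err 0.0
-1 35 pre [-0.87  0.7   2.39  2.3   0.58 -1.51] err 0.0
-1 35 short [ 0.19  0.87  2.21  3.45  0.55 -1.61] err 0.0
-1 35 bent [ 0.5   0.85  2.08  3.96  0.45 -1.84] err 0.0
-1 35 box [-0.59  0.77  1.98  2.08  0.32 -0.95] err 0.0
-1 40 btn [-0.79  0.87  2.3   2.47  0.72 -1.6 ] err 0.0
-1 40 pre [-0.92  0.77  2.44  2.36  0.74 -1.65] err 0.008
-1 40 short [ 0.21  0.92  2.25  3.42  0.72 -1.56] err 0.0
-1 40 bent [ 0.52  0.89  2.11  3.87  0.58 -1.72] err 0.0
-1 40 box [-0.61  0.8   2.03  2.31  0.45 -1.21] err 0.0
[[-0.01, 0.08, 1.0], [0.01, 1.0, -0.08], [-1.0, 0.0, -0.01]] [[0.051, 0.084, 0.995], [-0.012, 0.996, -0.083], [-0.999, -0.008, 0.052]]
[[452.0, 44.0], [460.0, 5.0], [479.0, 52.0], [455.0, 73.0]]
```

The other wrist branch reaches every pose at 35°. I'll turn the jaws towards −y (joint 6 stays in range on the path to that branch) and move out to the reach limit over free space, then test the tilt rate there.

>>> send_rows([
  [[0.95,0.02,-0.01,-0.02,-0.18],[0.95,0.04,-0.01,-0.04,-0.36],[0.95,0.06,-0.02,-0.05,-0.54],[0.95,0.08,-0.03,-0.05,-0.72],[0.95,0.1,-0.04,-0.05,-0.9],[0.95,0.12,-0.05,-0.05,-1.08],[0.95,0.14,-0.06,-0.05,-1.26],[0.95,0.16,-0.06,-0.05,-1.44]],
])

```text
t: 11.32
tcp_pos: [0.7003, -0.2049, 0.6228]
tool_rot: [0.474, 0.497, -0.506, 0.522]
force: [0.4, -1.1, 0.7]
finger_gap: 0.053
```

>>> send_rows([
  [[0.95,0.09,-0.03,0.05,-0.18]],
])

```text
t: 11.45
tcp_pos: [0.714, -0.2108, 0.6131]
tool_rot: [-0.522, -0.445, 0.545, -0.483]
force: [0.0, 0.7, 0.4]
finger_gap: 0.05
```

```bash
cat >> st.py <<'E'
def tl(s):
    x=R.from_quat(s['tool_rot']).as_matrix()[:,0];print('TILT',np.degrees(np.arccos(-x[2])).round(1),'az',np.degrees(np.arctan2(x[1],x[0])).round(1))
E
python3 -c "
from st import *
s=st();tl(s)"
```

```text
t 11.45 tcp [ 0.714  -0.2108  0.6131] jaw yaw -97.97 tilt [ 0.011 -0.062 -0.998] gap 0.05 F [0.  0.7 0.4] q [-0.42  0.65  0.22 -0.07  2.24  1.25]
TILT 3.6 az -79.7
```

>>> send_rows([
  [[0.95,0.3,-0.13,0.3,0],[0.95,0.6,-0.26,0.6,0]],
])

```text
t: 11.7
tcp_pos: [0.7136, -0.2238, 0.6245]
tool_rot: [-0.527, -0.434, 0.535, -0.498]
force: [0.6, 0.4, 0.4]
finger_gap: 0.049
```

```bash
python3 -c "
from st import *
s=st();tl(s)"
```

```text
t 11.7 tcp [ 0.7136 -0.2238  0.6245] jaw yaw -97.57 tilt [ 0.051 -0.076 -0.996] gap 0.049 F [0.6 0.4 0.4] q [-0.43  0.63  0.22 -0.06  2.21  1.23]
TILT 5.3 az -56.1
```

>>> send_rows([
  [[0.95,0.6,-0.1,0.3,0],[0.95,0.6,-0.1,0.3,0],[0.95,0.6,-0.1,0.3,0],[0.95,0.6,-0.1,0.3,0],[0.95,0.6,-0.1,0.3,0],[0.95,0.6,-0.1,0.3,0]],
])

```text
t: 12.45
tcp_pos: [0.7709, -0.2128, 0.5766]
tool_rot: [0.534, 0.421, -0.527, 0.509]
force: [0.3, -0.7, 0.2]
finger_gap: 0.047
```

```bash
python3 -c "
from st import *
s=st();tl(s)"
```

```text
t 12.45 tcp [ 0.7709 -0.2128  0.5766] jaw yaw -97.71 tilt [ 0.089 -0.087 -0.992] gap 0.047 F [ 0.3 -0.7  0.2] q [-0.39  0.7   0.22 -0.05  2.11  1.28]
TILT 7.2 az -44.4
```

>>> send_rows([
  [[0.95,0.8,-0.3,0.5,0]],
])

```text
t: 12.58
tcp_pos: [0.7817, -0.2209, 0.5756]
tool_rot: [0.54, 0.41, -0.519, 0.52]
force: [-0.3, -0.0, 0.6]
finger_gap: 0.049
```

>>> send_rows([
  [[0.95,0.8,-0.3,0.5,0]],
])

```text
t: 12.7
tcp_pos: [0.7921, -0.2299, 0.5756]
tool_rot: [0.546, 0.399, -0.512, 0.531]
force: [-0.6, 0.1, -0.9]
finger_gap: 0.052
```

>>> send_rows([
  [[0.95,0.8,-0.3,0.5,0]],
])

```text
t: 12.82
tcp_pos: [0.8028, -0.2382, 0.5755]
tool_rot: [0.551, 0.387, -0.504, 0.541]
force: [-0.8, 0.2, 0.6]
finger_gap: 0.051
```

```bash
python3 -c "
from st import *
s=st();tl(s)"
```

```text
t 12.82 tcp [ 0.8028 -0.2382  0.5755] jaw yaw -97.89 tilt [ 0.193 -0.119 -0.974] gap 0.051 F [-0.8  0.2  0.6] q [-0.41  0.71  0.22 -0.04  1.99  1.27]
TILT 13.1 az -31.6
```

Single-row calls give about 2° each in the arm's plane, so I'll keep going with these.

>>> send_rows([
  [[0.95,0.7,-0.25,0.7,0]],
])

```text
t: 12.95
tcp_pos: [0.8064, -0.243, 0.5843]
tool_rot: [0.556, 0.376, -0.496, 0.551]
force: [0.2, 0.1, 0.0]
finger_gap: 0.05
```

>>> send_rows([
  [[0.95,0.7,-0.25,0.7,0]],
])

```text
t: 13.08
tcp_pos: [0.8098, -0.247, 0.5976]
tool_rot: [0.562, 0.362, -0.487, 0.562]
force: [0.4, 0.0, 0.1]
finger_gap: 0.052
```

>>> send_rows([
  [[0.95,0.7,-0.25,0.7,0]],
])

```text
t: 13.2
tcp_pos: [0.814, -0.2513, 0.6084]
tool_rot: [0.567, 0.349, -0.478, 0.573]
force: [0.8, 0.1, 0.6]
finger_gap: 0.056
```

>>> send_rows([
  [[0.95,0.7,-0.25,0.7,0]],
])

```text
t: 13.32
tcp_pos: [0.8189, -0.2556, 0.6181]
tool_rot: [0.572, 0.337, -0.469, 0.583]
force: [0.3, -0.1, -0.0]
finger_gap: 0.049
```

```bash
python3 -c "
from st import *
s=st();tl(s)
w=manip.snapshot('wrist')[...,::-1];sc=manip.snapshot('scene')[...,::-1]
cv2.imwrite('pics/a6.png',np.hstack([cv2.resize(w,(400,300)),cv2.resize(sc,(400,300))]))"
```

```text
t 13.32 tcp [ 0.8189 -0.2556  0.6181] jaw yaw -98.34 tilt [ 0.333 -0.162 -0.929] gap 0.049 F [ 0.3 -0.1 -0. ] q [-0.43  0.67  0.22 -0.01  1.87  1.26]
TILT 21.8 az -26.0
```

View pics/a6.png

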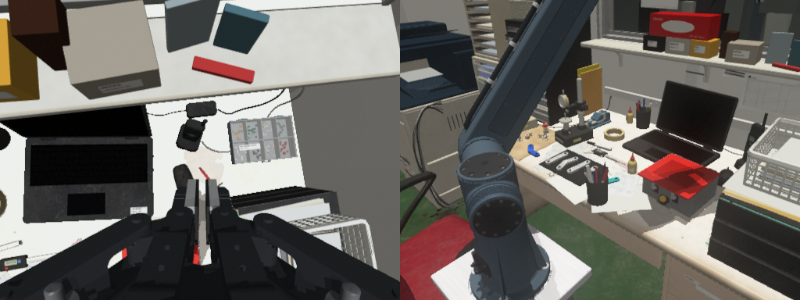

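The wrist view shows free space below and ahead, with the shelf beyond x≈1.0. Before adding the rest of the tilt I'll turn the tool so the jaw axis ends up square to the final tilt.

>>> send_rows([
  [[0.95,-0.01,0,0,-0.18],[0.95,-0.02,0,0,-0.36],[0.95,-0.03,0,0,-0.54],[0.95,-0.03,0,0,-0.7]],
])

```text
t: 13.92
tcp_pos: [0.7832, -0.2541, 0.6128]
tool_rot: [0.654, 0.118, -0.64, 0.385]
force: [-0.4, 1.6, 5.4]
finger_gap: 0.052
```

>>> send_rows([
  [[0.95,0.7,-0.25,0.7,0]],
])

```text
t: 14.05
tcp_pos: [0.789, -0.2605, 0.619]
tool_rot: [0.659, 0.115, -0.628, 0.397]
force: [-0.1, 0.0, -0.4]
finger_gap: 0.048
```

>>> send_rows([
  [[0.95,0.7,-0.25,0.7,0]],
])

```text
t: 14.18
tcp_pos: [0.7923, -0.2691, 0.6317]
tool_rot: [0.667, 0.104, -0.615, 0.408]
force: [-0.4, -0.9, -0.7]
finger_gap: 0.05
```

>>> send_rows([
  [[0.95,0.7,-0.25,0.7,0]],
])

```text
t: 14.3
tcp_pos: [0.7964, -0.2762, 0.642]
tool_rot: [0.674, 0.094, -0.602, 0.417]
force: [-0.4, 0.2, -0.5]
finger_gap: 0.049
```

>>> send_rows([
  [[0.95,0.7,-0.25,0.7,0]],
])

```text
t: 14.42
tcp_pos: [0.8015, -0.2827, 0.6509]
tool_rot: [0.68, 0.086, -0.59, 0.427]
force: [0.4, 0.2, -0.3]
finger_gap: 0.05
```

```bash
python3 -c "
from st import *
s=st();tl(s)"
```

```text
t 14.43 tcp [ 0.8015 -0.2827  0.6509] jaw yaw -136.92 tilt [ 0.29  -0.387 -0.875] gap 0.05 F [ 0.4  0.2 -0.3] q [-0.38  0.65  0.22 -0.26  1.83  1.87]
TILT 28.9 az -53.2
```

>>> send_rows([
  [[0.95,0.7,-0.3,0.7,0]],
])

```text
t: 14.55
tcp_pos: [0.8068, -0.2914, 0.659]
tool_rot: [0.686, 0.077, -0.577, 0.437]
force: [0.2, -0.1, 0.2]
finger_gap: 0.055
```

>>> send_rows([
  [[0.95,0.7,-0.3,0.7,0]],
])

```text
t: 14.68
tcp_pos: [0.8123, -0.3004, 0.667]
tool_rot: [0.691, 0.068, -0.564, 0.446]
force: [0.4, 0.3, -0.0]
finger_gap: 0.05
```

>>> send_rows([
  [[0.95,0.7,-0.3,0.7,0]],
])

```text
t: 14.8
tcp_pos: [0.818, -0.309, 0.6753]
tool_rot: [0.696, 0.059, -0.551, 0.456]
force: [0.1, -0.9, -0.1]
finger_gap: 0.049
```

>>> send_rows([
  [[0.95,0.7,-0.3,0.7,0]],
])

```text
t: 14.92
tcp_pos: [0.8239, -0.3172, 0.6837]
tool_rot: [0.701, 0.05, -0.538, 0.465]
force: [0.5, -0.6, -0.9]
finger_gap: 0.049
```

```bash
python3 -c "
from st import *
s=st();tl(s);print(R.from_quat(s['tool_rot']).as_matrix()[:,2].round(3))"
```

```text
t 14.93 tcp [ 0.8239 -0.3172  0.6837] jaw yaw -135.07 tilt [ 0.417 -0.431 -0.801] gap 0.049 F [ 0.5 -0.6 -0.9] q [-0.42  0.63  0.22 -0.23  1.68  1.84]
TILT 36.8 az -45.9
[-0.708 -0.706  0.011]
```

The tilt is 36.8° with the jaws horizontal and square to it. Next I'll simulate the retraction with my own kinematics, with the tilt held to the left so the wrist passes round to the other branch, before moving.

```bash
cat > sim.py <<'E'
from k6 import *
def run(q,W,th=None,verbose=1):
    """W: list of (x,y,z,turn_total,nrows). orientation = Rz(turn)*T0"""
    p0,T0=fk(q);a0=0.;pp=p0.copy()
    for (x,y,z,a,n) in W:
        p1=np.array([x,y,z])
        dq=0
        for k in range(1,n+1):
            f=k/n;p=pp+(p1-pp)*f;aa=a0+(a-a0)*f
            T=R.from_euler('z',aa).as_matrix()@T0
            qn,e=ik(p,T,q);dq=max(dq,np.abs((qn-q)/0.125/np.array([2.79,2.79,3.14,3.14,3.14,3.14])).max());q=qn
            if e>.01: print('   !err',round(e,3),p.round(3),round(aa,2),q.round(2))
        pp=p1;a0=a
        x_=T[:,0];print(p1,'az',np.degrees(np.arctan2(x_[1],x_[0])).round(0),'q',q.round(2),'maxspd',round(dq,2))
    return q
if __name__=='__main__':
    q=[-.42,.63,.22,-.23,1.68,1.84];print(fk(q)[0])
    for name,W in dict(A=[(.70,-.27,.6,.6,4),(.55,-.22,.45,1.2,4),(.44,-.17,.30,1.5,4),(.42,-.155,.2,1.5,3),(.42,-.155,.15,.715,5),(.44,-.157,.07,.715,2),(.488,-.163,.033,.715,1)],
        B=[(.70,-.27,.6,.6,4),(.55,-.22,.45,1.2,4),(.50,-.17,.30,1.2,4),(.48,-.16,.2,1.2,3),(.45,-.157,.15,.715,5),(.44,-.157,.07,.715,2),(.488,-.163,.033,.715,1)],
        ).items():
        print(name);run(q,W)
E
python3 sim.py
```

```text
[ 0.8158633  -0.31240597  0.68462584]
A
[ 0.7  -0.27  0.6 ] az -12.0 q [-0.61  0.28  1.01  0.25  1.25  1.14] maxspd 0.76
[ 0.55 -0.22  0.45] az 23.0 q [-0.86  0.17  1.54  0.64  1.27  0.15] maxspd 0.64
[ 0.44 -0.17  0.3 ] az 40.0 q [-1.01  0.23  1.92  0.7   1.2  -0.48] maxspd 0.41
[ 0.42  -0.155  0.2  ] az 40.0 q [-1.03  0.39  2.09  0.81  0.96 -0.75] maxspd 0.26
[ 0.42  -0.155  0.15 ] az -5.0 q [-0.91  0.47  2.39  1.95  0.49 -1.15] maxspd 0.93
[ 0.44  -0.157  0.07 ] az -5.0 q [-0.86  0.76  2.4   2.38  0.65 -1.6 ] maxspd 0.71
[ 0.488 -0.163  0.033] az -5.0 q [-0.76  0.83  2.28  2.45  0.62 -1.56] maxspd 0.31
B
[ 0.7  -0.27  0.6 ] az -12.0 q [-0.61  0.28  1.01  0.25  1.25  1.14] maxspd 0.76
[ 0.55 -0.22  0.45] az 23.0 q [-0.86  0.17  1.54  0.64  1.27  0.15] maxspd 0.64
[ 0.5  -0.17  0.3 ] az 23.0 q [-0.88  0.22  1.92  0.78  0.95 -0.18] maxspd 0.26
[ 0.48 -0.16  0.2 ] az 23.0 q [-0.9   0.39  2.08  1.01  0.75 -0.53] maxspd 0.35
[ 0.45  -0.157  0.15 ] az -5.0 q [-0.83  0.47  2.32  1.91  0.45 -1.03] maxspd 0.68
[ 0.44  -0.157  0.07 ] az -5.0 q [-0.86  0.76  2.4   2.38  0.65 -1.6 ] maxspd 0.86
[ 0.488 -0.163  0.033] az -5.0 q [-0.76  0.83  2.28  2.45  0.62 -1.56] maxspd 0.31
```

>>> send_rows([
  [[0.95,-0.03,0.01,-0.02,0.15],[0.95,-0.06,0.02,-0.04,0.3],[0.95,-0.09,0.035,-0.06,0.45],[0.95,-0.124,0.047,-0.084,0.6],[0.95,-0.16,0.06,-0.12,0.75],[0.95,-0.2,0.07,-0.16,0.9],[0.95,-0.24,0.085,-0.2,1.05],[0.95,-0.274,0.097,-0.234,1.2]],
])

```text
t: 15.92
tcp_pos: [0.5478, -0.2191, 0.4483]
tool_rot: [0.549, 0.438, -0.181, 0.688]
force: [0.4, -0.1, -0.2]
finger_gap: 0.051
```

```bash
python3 -c "
from st import *
s=st();tl(s)"
```

```text
t 15.93 tcp [ 0.5478 -0.2191  0.4483] jaw yaw -66.15 tilt [ 0.551  0.232 -0.802] gap 0.051 F [ 0.4 -0.1 -0.2] q [-0.88  0.16  1.55  0.64  1.28  0.13]
TILT 36.7 az 22.8
```

>>> send_rows([
  [[0.95,-0.027,0.012,-0.037,0.08],[0.95,-0.054,0.024,-0.074,0.15],[0.95,-0.081,0.037,-0.111,0.23],[0.95,-0.108,0.049,-0.148,0.3],[0.95,-0.118,0.056,-0.198,0.3],[0.95,-0.128,0.064,-0.248,0.3],[0.95,-0.128,0.064,-0.248,0.3]],
])

```text
t: 16.8
tcp_pos: [0.4202, -0.1541, 0.1995]
tool_rot: [0.481, 0.516, -0.077, 0.704]
force: [-0.3, -0.3, 0.8]
finger_gap: 0.052
```

>>> send_rows([
  [[0.95,0,0,-0.01,-0.14],[0.95,0,0,-0.02,-0.28],[0.95,0,0,-0.02,-0.42],[0.95,0,0,-0.03,-0.56],[0.95,0,0,-0.04,-0.68],[0.95,0,0,-0.05,-0.785],[0.95,0,0,-0.05,-0.785]],
])

```text
t: 17.68
tcp_pos: [0.4232, -0.1561, 0.1527]
tool_rot: [0.639, 0.291, -0.341, 0.625]
force: [1.3, 0.2, -1.2]
finger_gap: 0.047
```

```bash
python3 -c "
from st import *
s=st();tl(s);print(R.from_quat(s['tool_rot']).as_matrix().round(3).tolist())
w=manip.snapshot('wrist')[...,::-1];sc=manip.snapshot('scene')[...,::-1]
cv2.imwrite('pics/w7.png',w);cv2.imwrite('pics/s7.png',sc)
cv2.imwrite('pics/a7.png',np.hstack([cv2.resize(w,(400,300)),cv2.resize(sc[120:270,220:420],(400,300))]))"
```

```text
t 17.68 tcp [ 0.4232 -0.1561  0.1527] jaw yaw -94.08 tilt [ 0.598 -0.053 -0.799] gap 0.047 F [ 1.3  0.2 -1.2] q [-0.92  0.47  2.4   1.96  0.5  -1.18]
TILT 36.9 az -5.1
[[0.598, 0.798, -0.071], [-0.053, -0.049, -0.997], [-0.799, 0.601, 0.013]]
```

View pics/a7.png

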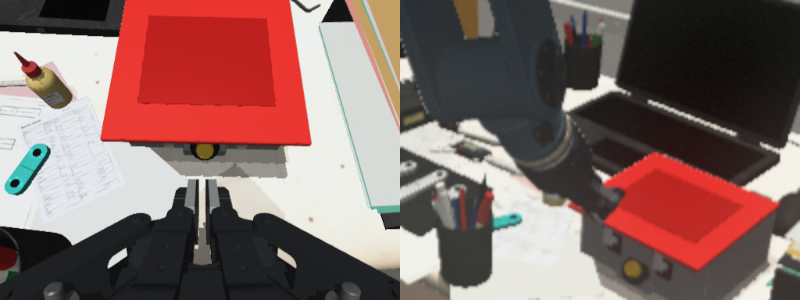

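The wrist is now on the flipped branch at 36.9° tilt, azimuth −5.1°, and the wrist view shows the yellow button at (262,195), dead ahead. I'll compute the approach and then move to the pre-press point.

>>> send_rows([
  [[1.0,0.01,-0.002,-0.04,0],[1.0,0.028,-0.005,-0.087,0],[1.0,0.028,-0.005,-0.087,0],[1.0,0.028,-0.005,-0.087,0]],
])

```text
t: 18.27
tcp_pos: [0.4499, -0.1607, 0.0661]
tool_rot: [0.639, 0.292, -0.341, 0.624]
force: [0.5, -0.0, 0.4]
finger_gap: 0.001
```

```bash
python3 -c "
from st import *
s=st();tl(s)
w=manip.snapshot('wrist')[...,::-1];sc=manip.snapshot('scene')[...,::-1]
h=cv2.cvtColor(w,cv2.COLOR_BGR2HSV);m=((h[...,0]>18)&(h[...,0]<32)&(h[...,1]>120)&(h[...,2]>60)).astype('uint8');m[:150]=0;m[:,:200]=0;m[:,330:]=0
n,l,stt,c=cv2.connectedComponentsWithStats(m);i=1+stt[1:,4].argmax();print('button',stt[i],c[i])
print(plane('wrist',[c[i]],.036,s), 'pred',proj('wrist',[[.494,-.165,.036],[.4926,-.1634,.036]],s).round(0).tolist())
cv2.imwrite('pics/a8.png',np.hstack([cv2.resize(w,(400,300)),cv2.resize(sc[150:270,260:420],(400,300),interpolation=cv2.INTER_CUBIC)]))"
```

```text
t 18.27 tcp [ 0.4499 -0.1607  0.0661] jaw yaw -94.09 tilt [ 0.597 -0.053 -0.8  ] gap 0.001 F [ 0.5 -0.   0.4] q [-0.86  0.78  2.39  2.4   0.67 -1.63]
TILT 36.8 az -5.0
button [245 169  33  32 868] [260.90322581 183.66013825]
[[ 0.49551777 -0.16738251  0.036     ]] pred [[257.0, 186.0], [255.0, 188.0]]
```

View pics/a8.png

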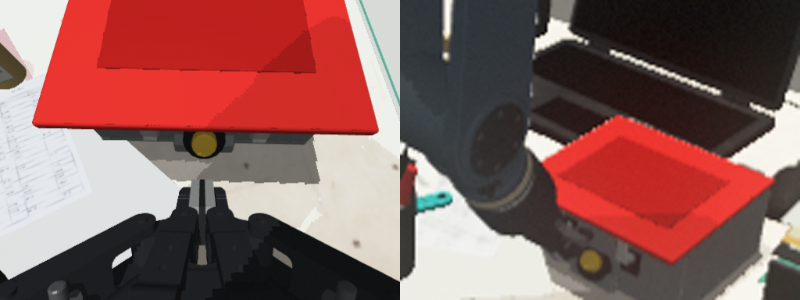

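The button is at (261,184), which gives (0.4955, −0.167) on the z = 36 mm plane, consistent within 3 mm. I'll advance along the button axis, slightly below centre for lid clearance.

>>> send_rows([
  [[1.0,0.017,-0.003,-0.016,0],[1.0,0.033,-0.006,-0.031,0],[1.0,0.037,-0.006,-0.035,0]],
])

```text
t: 18.75
tcp_pos: [0.4881, -0.1677, 0.0324]
tool_rot: [0.639, 0.29, -0.341, 0.626]
force: [0.5, 0.1, 0.6]
finger_gap: -0.001
```

>>> send_rows([
  [[1.0,0.002,0,-0.002,0],[1.0,0.004,0,-0.004,0]],
])

```text
t: 19.0
tcp_pos: [0.4909, -0.167, 0.0272]
tool_rot: [0.639, 0.291, -0.341, 0.625]
force: [-1.8, -1.1, 5.0]
finger_gap: -0.002
```

```bash
python3 -c "
from st import *
s=st();tl(s)
sc=manip.snapshot('scene')[...,::-1];t=manip.snapshot('top')[...,::-1]
cv2.imwrite('pics/a9.png',np.hstack([cv2.resize(t[100:250,220:420],(400,300)),cv2.resize(sc[150:270,260:420],(400,300),interpolation=cv2.INTER_CUBIC)]))"
```

```text
t 19.0 tcp [ 0.4909 -0.167   0.0272] jaw yaw -94.19 tilt [ 0.598 -0.054 -0.8  ] gap -0.002 F [-1.8 -1.1  5. ] q [-0.77  0.87  2.29  2.47  0.65 -1.6 ]
TILT 36.9 az -5.2
```

View pics/a9.png

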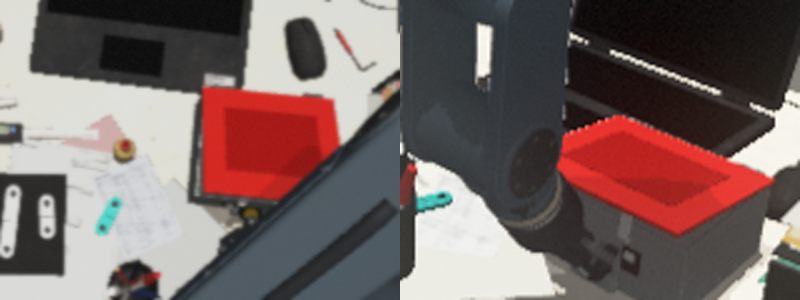

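Contact: about 5 N, lid still shut. I'll press on in small steps.

>>> send_rows([
  [[1.0,0.001,0,-0.001,0],[1.0,0.002,0,-0.002,0]],
])

```text
t: 19.35
tcp_pos: [0.4925, -0.1669, 0.0247]
tool_rot: [0.64, 0.291, -0.342, 0.624]
force: [-6.8, -3.3, 15.7]
finger_gap: -0.002
```

```bash
python3 -c "
from st import *
s=st()
t=manip.snapshot('top')[...,::-1]
cv2.imwrite('pics/b1.png',cv2.resize(t[90:250,220:420],None,fx=2,fy=2))"
```

```text
t 19.35 tcp [ 0.4925 -0.1669  0.0247] jaw yaw -94.24 tilt [ 0.597 -0.054 -0.8  ] gap -0.002 F [-6.8 -3.3 15.7] q [-0.77  0.87  2.28  2.47  0.65 -1.6 ]
```

View pics/b1.png

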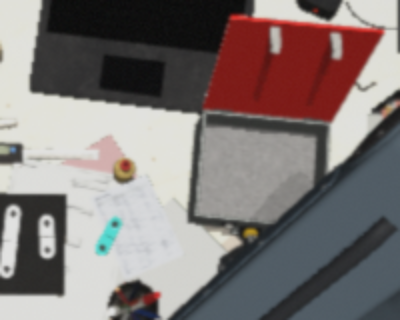

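The top view shows the lid thrown fully open (red panel at (290,70), felt floor visible), with the tool still below and in front of it. Retreating along the axis, then up.

>>> send_rows([
  [[1.0,-0.02,0.002,0.02,0],[1.0,-0.04,0.004,0.045,0],[0.9,-0.06,0.006,0.09,0],[0.8,-0.065,0.008,0.14,0],[0.7,-0.065,0.01,0.19,0],[0.6,-0.06,0.01,0.22,0]],
], grip_force=60)

```text
t: 20.15
tcp_pos: [0.4359, -0.151, 0.205]
tool_rot: [0.647, 0.296, -0.328, 0.622]
force: [-0.3, 0.3, -0.2]
finger_gap: 0.4
```

```bash
python3 - <<'E'
from st import *
s=st();tl(s)
from sim import run
q=np.array(s['q'])
from k6 import fk
print(fk(q)[0])
print('short');q2=run(q,[(.43,-.05,.25,.1,3),(.43,.05,.25,.1,3),(.44,.16,.2,.1,3),(.44,.17,.12,.1,2),(.497,.164,.014,.1,2)])
print('to box');q3=run(q2,[(.45,.16,.2,.1,3),(.5,.0,.25,0,3),(.6,-.13,.2,-.1,3),(.61,-.13,.05,-.1,3)])
E
```

```text
t 20.15 tcp [ 0.4359 -0.151   0.205 ] jaw yaw -93.18 tilt [ 0.61  -0.025 -0.792] gap 0.4 F [-0.3  0.3 -0.2] q [-0.9   0.3   2.32  1.46  0.48 -0.6 ]
TILT 37.6 az -2.4
[ 0.42981442 -0.15081539  0.2015687 ]
short
[ 0.43 -0.05  0.25] az 3.0 q [-0.67  0.11  2.31  1.17  0.46 -0.15] maxspd 0.44
[0.43 0.05 0.25] az 3.0 q [-0.29  0.11  2.32  1.19  0.23  0.12] maxspd 0.39
[0.44 0.16 0.2 ] az 3.0 q [ 0.14  0.31  2.29  3.52  0.13 -1.87] maxspd 2.82
[0.44 0.17 0.12] az 3.0 q [ 0.17  0.58  2.36  3.3   0.45 -1.6 ] maxspd 0.5
[0.497 0.164 0.014] az 3.0 q [ 0.13  0.89  2.25  3.21  0.66 -1.55] maxspd 0.48
to box
[0.45 0.16 0.2 ] az 9.0 q [ 0.07  0.32  2.29  2.71  0.13 -1.2 ] maxspd 0.94
[0.5  0.   0.25] az 3.0 q [-0.38  0.2   2.18  1.06  0.3   0.19] maxspd 2.2
[ 0.6  -0.13  0.2 ] az -2.0 q [-0.54  0.44  1.97  1.15  0.32  0.06] maxspd 0.27
[ 0.61 -0.13  0.05] az -2.0 q [-0.52  0.77  2.01  2.25  0.37 -1.09] maxspd 1.1
```

```bash
python3 - <<'E'
from st import *
s=manip.sense()
from sim import run
q=np.array(s['q'])
for W in ([(.44,-.1,.24,.5,3),(.46,.0,.26,.9,3),(.47,.1,.25,.9,2),(.47,.15,.18,.9,2),(.47,.16,.12,.5,3),(.47,.164,.1,.07,3),(.497,.164,.014,.07,2)],
          [(.45,-.1,.24,.5,3),(.5,.0,.24,.7,3),(.5,.1,.22,.7,2),(.5,.15,.15,.6,2),(.48,.164,.1,.3,2),(.48,.164,.1,.07,2),(.497,.164,.014,.07,2)]):
    print();q1=run(q,W)
print('box');run(q1,[(.48,.16,.1,.07,2),(.5,.12,.2,.7,4),(.5,0,.24,.7,3),(.57,-.1,.22,.5,3),(.61,-.13,.15,.2,2),(.61,-.13,.07,-.05,2),(.61,-.13,.045,-.05,1)])
E
```

```text
[ 0.44 -0.1   0.24] az 26.0 q [-0.9   0.24  2.17  0.94  0.83 -0.47] maxspd 0.59
[0.46 0.   0.26] az 49.0 q [-0.67  0.24  2.07  0.82  0.99 -0.46] maxspd 0.23
[0.47 0.1  0.25] az 49.0 q [-0.41  0.24  2.11  0.93  0.81 -0.35] maxspd 0.39
[0.47 0.15 0.18] az 49.0 q [-0.27  0.41  2.19  1.25  0.62 -0.63] maxspd 0.47
[0.47 0.16 0.12] az 26.0 q [-0.09  0.58  2.32  2.34  0.46 -1.26] maxspd 1.06
[0.47  0.164 0.1  ] az 2.0 q [ 0.15  0.64  2.3   3.31  0.46 -1.61] maxspd 0.85
[0.497 0.164 0.014] az 2.0 q [ 0.14  0.89  2.25  3.26  0.65 -1.55] maxspd 0.37

[ 0.45 -0.1   0.24] az 26.0 q [-0.87  0.25  2.16  0.95  0.82 -0.44] maxspd 0.59
[0.5  0.   0.24] az 38.0 q [-0.59  0.29  2.08  0.95  0.79 -0.36] maxspd 0.28
[0.5  0.1  0.22] az 38.0 q [-0.33  0.32  2.14  1.12  0.6  -0.33] maxspd 0.38
[0.5  0.15 0.15] az 32.0 q [-0.16  0.49  2.21  1.78  0.42 -0.82] maxspd 0.98
[0.48  0.164 0.1  ] az 15.0 q [ 0.02  0.64  2.3   2.82  0.47 -1.45] maxspd 1.42
[0.48  0.164 0.1  ] az 2.0 q [ 0.15  0.64  2.28  3.32  0.43 -1.62] maxspd 0.65
[0.497 0.164 0.014] az 2.0 q [ 0.14  0.89  2.25  3.26  0.65 -1.55] maxspd 0.37
box
[0.48 0.16 0.1 ] az 6.0 q [ 0.1   0.64  2.29  3.14  0.45 -1.55] maxspd 0.37
[0.5  0.12 0.2 ] az 42.0 q [-0.3   0.37  2.14  1.19  0.6  -0.44] maxspd 1.52
[0.5  0.   0.24] az 42.0 q [-0.6   0.3   2.06  0.92  0.84 -0.39] maxspd 0.3
[ 0.57 -0.1   0.22] az 30.0 q [-0.67  0.42  1.91  0.94  0.78 -0.29] maxspd 0.13
[ 0.61 -0.13  0.15] az 13.0 q [-0.61  0.57  1.93  1.26  0.5  -0.35] maxspd 0.47
[ 0.61 -0.13  0.07] az -1.0 q [-0.53  0.73  2.01  2.1   0.35 -0.96] maxspd 1.23
[ 0.61  -0.13   0.045] az -1.0 q [-0.53  0.78  2.01  2.23  0.39 -1.09] maxspd 0.34
```

The path with the tilt held to the left through the raised part is smooth. Going to the mat now.

>>> send_rows([
  [[0.55,0.002,0.017,0.012,0.17],[0.55,0.003,0.034,0.024,0.34],[0.55,0.004,0.051,0.035,0.5],[0.55,0.011,0.084,0.042,0.63],[0.55,0.018,0.118,0.05,0.77],[0.55,0.024,0.151,0.055,0.9],[0.55,0.029,0.201,0.05,0.9],[0.55,0.034,0.251,0.045,0.9]],
])

```text
t: 21.15
tcp_pos: [0.4707, 0.1002, 0.2488]
tool_rot: [0.454, 0.547, -0.024, 0.703]
force: [0.9, 0.8, 0.1]
finger_gap: 0.451
```

>>> send_rows([
  [[0.55,0,0.025,-0.035,0],[0.55,0,0.05,-0.07,0],[0.55,0,0.054,-0.09,-0.13],[0.55,0,0.057,-0.11,-0.27],[0.55,0,0.06,-0.13,-0.4],[0.55,0,0.061,-0.137,-0.55],[0.55,0,0.062,-0.143,-0.7],[0.55,0,0.064,-0.15,-0.83]],
])

```text
t: 22.15
tcp_pos: [0.4727, 0.164, 0.1034]
tool_rot: [0.61, 0.372, -0.244, 0.655]
force: [0.2, 0.3, -0.6]
finger_gap: 0.448
```

```bash
python3 - <<'E'
from st import *
s=st();tl(s)
w=manip.snapshot('wrist')[...,::-1];t=manip.snapshot('top')[...,::-1]
cv2.imwrite('pics/w10.png',w);cv2.imwrite('pics/t10.png',t)
E
```

```text
t 22.15 tcp [0.4727 0.164  0.1034] jaw yaw -79.06 tilt [ 0.604  0.134 -0.785] gap 0.448 F [ 0.2  0.3 -0.6] q [ 0.04  0.66  2.35  2.93  0.53 -1.49]
TILT 38.2 az 12.5
```

View pics/w10.png

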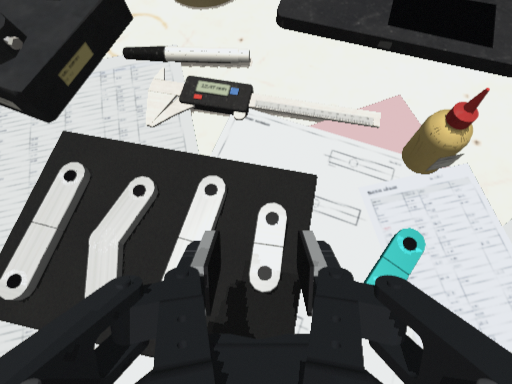

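View pics/t10.png

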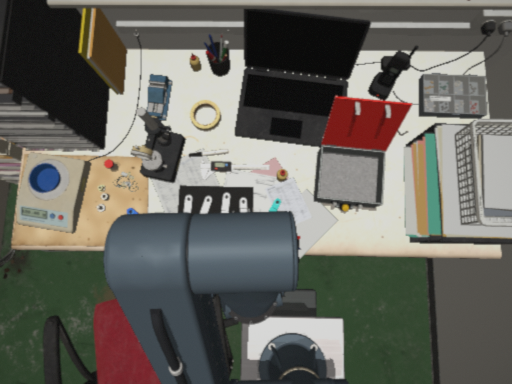

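The wrist view is excellent. The short bar, with holes at (272,219) and (264,273), sits between the fingers, the bent bar is at about (115,235), and the two sound bars are at (45,230) and (200,220). In the top view the lid is fully open. Next, the short bar's world pose.

```bash
python3 - <<'E'
from st import *
s=st();tl(s)
w=cv2.imread('pics/w10.png')
# bars mask (white on mat), z=.016
P=plane('wrist',[(272,219),(264,273),(271,203),(264,292),(251,248),(287,248)],.016,s);print('short',P[:,:2].round(4).tolist())
d=P[0]-P[1];print('len holes',np.linalg.norm(d[:2]),'ang',np.degrees(np.arctan2(d[1],d[0])),'mid',(P[0]+P[1])/2, 'ends mid',(P[2]+P[3])/2,np.linalg.norm(P[2]-P[3]))
Q=plane('wrist',[(140,191),(146,178),(93,238),(122,244),(85,296)],.016,s);print('bent hole, far end, outer vertex, inner vertex',Q[:,:2].round(4).tolist())
E
```

```text
t 22.25 tcp [0.4716 0.166  0.1031] jaw yaw -78.64 tilt [ 0.602  0.139 -0.786] gap 0.447 F [-0.8  0.5 -0.7] q [ 0.05  0.66  2.35  2.92  0.53 -1.49]
TILT 38.2 az 13.0
short [[0.5126, 0.1635], [0.4692, 0.1618], [0.526, 0.1668], [0.4556, 0.1592], [0.486, 0.1755], [0.4915, 0.1477]]
len holes 0.04341567101193575 ang 2.295330350499611 mid [0.4908786  0.16265646 0.016     ] ends mid [0.49081517 0.16300031 0.016     ] 0.07084559271722328
bent hole, far end, outer vertex, inner vertex [[0.5156, 0.2787], [0.5282, 0.2776], [0.4694, 0.3025], [0.4693, 0.2775], [0.4264, 0.291]]
```

Short bar centre is (0.491, 0.163) at 2°, agreeing with the top view within 2 mm. I'll turn the last 11° and descend part way, then check.

>>> send_rows([
  [[0.55,0,0,0,-0.1],[0.55,0.01,-0.001,-0.02,-0.19],[0.55,0.026,-0.002,-0.05,-0.19],[0.55,0.026,-0.002,-0.06,-0.19],[0.55,0.026,-0.002,-0.06,-0.19]],
])

```text
t: 22.88
tcp_pos: [0.499, 0.1622, 0.0438]
tool_rot: [0.642, 0.314, -0.303, 0.63]
force: [0.1, -0.0, 0.0]
finger_gap: 0.447
```

```bash
python3 - <<'E'
from st import *
s=st();tl(s)
w=manip.snapshot('wrist')[...,::-1]
cv2.imwrite('pics/w11.png',w)
print(proj('wrist',[[.491,.163,.016],[.527,.164,.016],[.455,.162,.016]],s).round(0).tolist())
E
```

```text
t 22.88 tcp [0.499  0.1622 0.0438] jaw yaw -89.63 tilt [ 0.619  0.021 -0.785] gap 0.447 F [ 0.1 -0.   0. ] q [ 0.14  0.83  2.28  3.25  0.63 -1.54]
TILT 38.3 az 2.0
[[256.0, 269.0], [255.0, 210.0], [257.0, 338.0]]
```

View pics/w11.png

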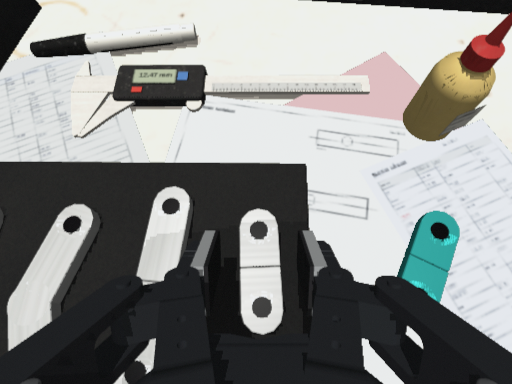

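Bar centred between the jaws at (260,270). Descending and closing.

>>> send_rows([
  [[0.55,-0.001,0.001,-0.02,0],[0.55,-0.001,0.001,-0.03,0],[0.55,-0.001,0.001,-0.03,0],[0.85,-0.001,0.001,-0.03,0],[0.85,-0.001,0.001,-0.03,0],[0.85,-0.001,0.001,-0.03,0]],
], grip_force=70)

```text
t: 23.68
tcp_pos: [0.4988, 0.1636, 0.0152]
tool_rot: [0.643, 0.313, -0.302, 0.631]
force: [-2.1, 0.1, 5.3]
finger_gap: 0.24
```

```bash
python3 - <<'E'
from st import *
s=st();tl(s)
E
```

```text
t 23.68 tcp [0.4988 0.1636 0.0152] jaw yaw -89.67 tilt [ 0.622  0.021 -0.783] gap 0.24 F [-2.1  0.1  5.3] q [ 0.14  0.91  2.27  3.25  0.72 -1.53]
TILT 38.5 az 1.9
```

>>> send_rows([
  [[0.9,-0.005,0,0.045,0],[0.9,-0.015,-0.003,0.085,0],[0.9,-0.01,-0.015,0.11,0.16],[0.9,-0.005,-0.025,0.135,0.32],[0.9,0,-0.035,0.16,0.48],[0.9,0.001,-0.045,0.185,0.63],[0.9,0.001,-0.1,0.205,0.63],[0.9,0.001,-0.16,0.225,0.63]],
])

```text
t: 24.68
tcp_pos: [0.518, 0.1141, 0.2009]
tool_rot: [0.571, 0.442, -0.116, 0.681]
force: [0.6, 1.1, -0.6]
finger_gap: 0.241
```

```bash
python3 - <<'E'
from st import *
s=st();tl(s)
w=manip.snapshot('wrist')[...,::-1]
cv2.imwrite('pics/w12.png',cv2.resize(w,(400,300)))
from sim import run
q=run(np.array(s['q']),[(.52,-.05,.23,0,2),(.6,-.12,.2,-.2,3),(.62,-.135,.13,-.4,2),(.62,-.135,.09,-.7,3),(.62,-.135,.043,-.75,1)])
E
```

```text
t 24.68 tcp [0.518  0.1141 0.2009] jaw yaw -61.95 tilt [ 0.582  0.347 -0.736] gap 0.241 F [ 0.6  1.1 -0.6] q [-0.29  0.4   2.22  1.62  0.53 -0.67]
TILT 42.6 az 30.8
[ 0.52 -0.05  0.23] az 31.0 q [-0.69  0.35  2.09  1.13  0.78 -0.47] maxspd 0.72
[ 0.6  -0.12  0.2 ] az 19.0 q [-0.66  0.49  1.95  1.23  0.65 -0.37] maxspd 0.13
[ 0.62  -0.135  0.13 ] az 8.0 q [-0.61  0.63  1.98  1.7   0.48 -0.68] maxspd 0.67
[ 0.62  -0.135  0.09 ] az -9.0 q [-0.49  0.71  2.04  2.53  0.39 -1.18] maxspd 0.75
[ 0.62  -0.135  0.043] az -12.0 q [-0.47  0.82  2.04  2.76  0.48 -1.35] maxspd 0.58
```

View pics/w12.png

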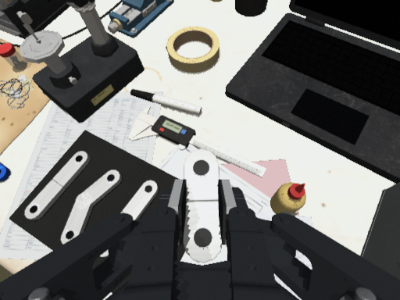

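The grip holds and the bar hangs level. Tilt crept to 42.6° during the fast wrist pass, so I'll use gentler rows. Next, over the box.

>>> send_rows([
  [[0.9,0,-0.05,0.02,0],[0.9,0,-0.1,0.03,0],[0.9,0.002,-0.155,0.035,0],[0.9,0.03,-0.19,0.03,-0.05],[0.9,0.06,-0.215,0.02,-0.1],[0.9,0.09,-0.235,0,-0.17],[0.9,0.109,-0.25,-0.02,-0.25],[0.9,0.109,-0.254,-0.03,-0.33]],
])

```text
t: 25.72
tcp_pos: [0.6286, -0.1405, 0.1691]
tool_rot: [0.638, 0.34, -0.229, 0.652]
force: [-0.2, -0.5, -0.4]
finger_gap: 0.241
```

```bash
python3 - <<'E'
from st import *
s=st();tl(s)
w=manip.snapshot('wrist')[...,::-1]
cv2.imwrite('pics/w13.png',w)
from sim import run
q=run(np.array(s['q']),[(.627,-.143,.13,-.15,3),(.627,-.143,.09,-.38,4),(.627,-.143,.045,-.38,2)])
E
```

```text
t 25.73 tcp [ 0.6286 -0.1405  0.1691] jaw yaw -81.27 tilt [ 0.664  0.135 -0.735] gap 0.241 F [-0.2 -0.5 -0.4] q [-0.64  0.57  1.94  1.44  0.53 -0.46]
TILT 42.7 az 11.5
[ 0.627 -0.143  0.13 ] az 3.0 q [-0.58  0.63  1.98  1.81  0.43 -0.7 ] maxspd 0.36
[ 0.627 -0.143  0.09 ] az -10.0 q [-0.49  0.72  2.02  2.53  0.37 -1.16] maxspd 0.47
[ 0.627 -0.143  0.045] az -10.0 q [-0.49  0.82  2.02  2.65  0.46 -1.29] maxspd 0.19
```

View pics/w13.png

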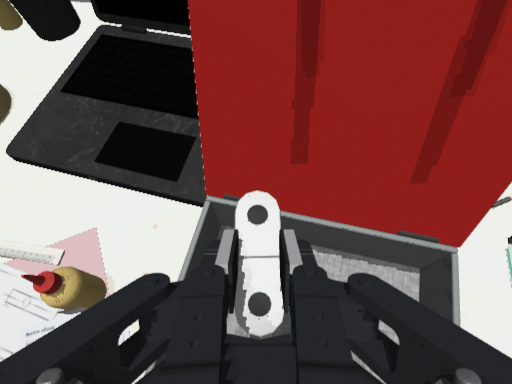

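```bash
python3 - <<'E'
from st import *
s=manip.sense()
print('rim corners BL, BR', plane('wrist',[(207,199),(459,249)],.088,s).round(4).tolist())
ex=np.array([.9963,-.0854]);ey=np.array([.0854,.9963])
P=plane('wrist',[(207,199),(459,249)],.088,s)[:,:2];d=P[0]-P[1];print(np.linalg.norm(d),np.degrees(np.arctan2(-d[0],d[1])))
m=P.mean(0);O=m-.085*ex;print('O',O);t=np.array(s['tcp_pos'])[:2]-O;print('tcp in box',t@ex,t@ey)
E
```

```text
rim corners BL, BR [[0.682, -0.0841, 0.088], [0.6666, -0.2812, 0.088]]
0.19770720131139966 -4.466749636444801
O [ 0.5895833  -0.17535244]
tcp in box 0.033568812179136105 0.0398836923849758
```

>>> send_rows([
  [[0.9,0,-0.003,-0.02,-0.08],[0.9,0,-0.006,-0.035,-0.16],[0.9,0,-0.006,-0.05,-0.23],[0.9,0,-0.006,-0.065,-0.29],[0.9,0,-0.006,-0.08,-0.29],[0.9,0,-0.006,-0.1,-0.29],[0.9,0,-0.006,-0.115,-0.29],[0.9,0,-0.006,-0.122,-0.29]],
])

```text
t: 26.78
tcp_pos: [0.6272, -0.1451, 0.0476]
tool_rot: [0.68, 0.246, -0.32, 0.612]
force: [0.2, -0.1, -1.2]
finger_gap: 0.237
```

```bash
python3 - <<'E'
from st import *
s=st();tl(s)
w=manip.snapshot('wrist')[...,::-1];t=manip.snapshot('top')[...,::-1]
cv2.imwrite('pics/w14.png',np.hstack([cv2.resize(w,(400,300)),cv2.resize(t[80:230,280:430],(300,300))]))
E
```

```text
t 26.77 tcp [ 0.6272 -0.1451  0.0476] jaw yaw -97.67 tilt [ 0.675 -0.057 -0.736] gap 0.237 F [ 0.2 -0.1 -1.2] q [-0.54  0.82  2.03  2.47  0.5  -1.24]
TILT 42.6 az -4.8
```

View pics/w14.png

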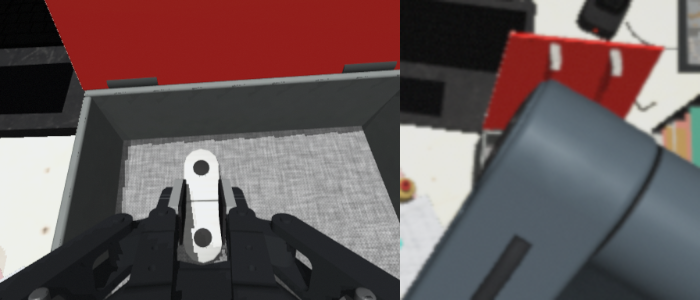

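The bar is inside, just above the felt. I'll lower the last few millimetres, release and lift out.

>>> send_rows([
  [[0.9,0,0,-0.003,0],[0.9,0,0,-0.004,0],[0.55,0,0,-0.004,0],[0.55,0,0,-0.004,0],[0.55,0,0,0.02,0],[0.55,0,0,0.06,0],[0.55,0,0,0.11,0.1],[0.55,-0.01,0.005,0.15,0.25]],
])

```text
t: 27.88
tcp_pos: [0.6318, -0.14, 0.1708]
tool_rot: [0.666, 0.288, -0.261, 0.636]
force: [0.3, 0.2, -0.6]
finger_gap: 0.454
```

```bash
python3 - <<'E'
from st import *
s=st();tl(s)
w=manip.snapshot('wrist')[...,::-1]
cv2.imwrite('pics/w15.png',cv2.resize(w,(400,300)))
from sim import run
q=run(np.array(s['q']),[(.6,-.1,.22,.25,3),(.52,0,.23,.45,3),(.5,.1,.23,.6,3),(.49,.18,.2,.6,2),(.48,.25,.14,.3,4),(.48,.27,.1,0,4),(.5,.27,.014,0,2)])
E
```

```text
t 27.88 tcp [ 0.6318 -0.14    0.1708] jaw yaw -88.89 tilt [ 0.698  0.052 -0.715] gap 0.454 F [ 0.3  0.2 -0.6] q [-0.6   0.56  1.98  1.69  0.45 -0.58]
TILT 44.4 az 4.3
[ 0.6  -0.1   0.22] az 19.0 q [-0.63  0.45  1.97  1.28  0.64 -0.36] maxspd 0.41
[0.52 0.   0.23] az 30.0 q [-0.59  0.34  2.15  1.28  0.72 -0.52] maxspd 0.16
[0.5  0.1  0.23] az 39.0 q [-0.4   0.33  2.19  1.34  0.68 -0.55] maxspd 0.2
[0.49 0.18 0.2 ] az 39.0 q [-0.17  0.4   2.24  1.69  0.56 -0.74] maxspd 0.49
[0.48 0.25 0.14] az 21.0 q [ 0.21  0.58  2.27  2.9   0.49 -1.4 ] maxspd 0.81
[0.48 0.27 0.1 ] az 4.0 q [ 0.44  0.7   2.19  3.64  0.55 -1.66] maxspd 0.52
[0.5   0.27  0.014] az 4.0 q [ 0.42  0.92  2.15  3.51  0.71 -1.53] maxspd 0.33
```

View pics/w15.png

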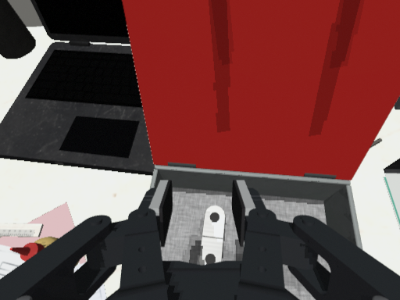

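The short bar now lies on the felt, at about (213,225) in this view. Back to the mat for the bent bar.

>>> send_rows([
  [[0.55,-0.01,0.013,0.016,0.08],[0.55,-0.02,0.027,0.033,0.16],[0.55,-0.032,0.04,0.05,0.25],[0.55,-0.06,0.073,0.053,0.32],[0.55,-0.085,0.107,0.056,0.39],[0.55,-0.112,0.14,0.059,0.45],[0.55,-0.12,0.19,0.06,0.52],[0.55,-0.13,0.24,0.06,0.6]],
])

```text
t: 28.92
tcp_pos: [0.5014, 0.1003, 0.2296]
tool_rot: [0.552, 0.471, -0.062, 0.685]
force: [0.1, 0.0, 0.1]
finger_gap: 0.452
```

>>> send_rows([
  [[0.55,-0.005,0.04,-0.015,0],[0.55,-0.01,0.08,-0.03,0],[0.55,-0.012,0.1,-0.045,-0.08],[0.55,-0.015,0.117,-0.06,-0.16],[0.55,-0.018,0.135,-0.075,-0.24],[0.55,-0.02,0.15,-0.09,-0.32],[0.55,-0.02,0.16,-0.1,-0.4],[0.55,-0.02,0.165,-0.11,-0.5]],
])

```text
t: 29.92
tcp_pos: [0.4825, 0.2632, 0.1212]
tool_rot: [0.649, 0.325, -0.225, 0.65]
force: [1.3, -0.2, 0.8]
finger_gap: 0.456
```

```bash
python3 - <<'E'
from st import *
s=st();tl(s)
w=manip.snapshot('wrist')[...,::-1]
cv2.imwrite('pics/w16.png',w)
E
```

```text
t 29.93 tcp [0.4825 0.2632 0.1212] jaw yaw -82.47 tilt [ 0.687  0.13  -0.714] gap 0.456 F [ 1.3 -0.2  0.8] q [ 0.36  0.65  2.25  3.38  0.54 -1.57]
TILT 44.4 az 10.7
```

View pics/w16.png

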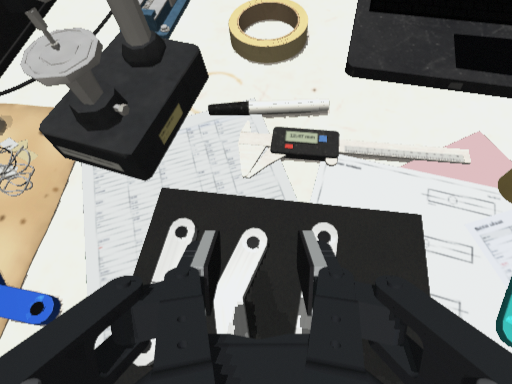

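The bent bar's far leg is between the fingers, hole at (255,240). Measuring its line.

```bash
python3 - <<'E'
from st import *
s=st();tl(s)
w=cv2.imread('pics/w16.png')
H=plane('wrist',[(256,241)],.016,s)[0];print('hole',H)
# leg edges
g=cv2.cvtColor(w,cv2.COLOR_BGR2GRAY)
for r in (250,260,270,280,290):
    c=np.where(g[r,216:300]>140)[0]
    if len(c): 
        a,b=c.min()+216,c.max()+216;P=plane('wrist',[(a,r),(b,r)],.016,s);print(r,a,b,P[:,:2].round(4).tolist(),'mid',P.mean(0)[:2].round(4))
cv2.imwrite('pics/w16c.png',cv2.resize(w[215:345,150:380],None,fx=3.4,fy=3.4,interpolation=cv2.INTER_CUBIC))
E
```

```text
t 29.98 tcp [0.4815 0.2647 0.1199] jaw yaw -82.52 tilt [ 0.686  0.129 -0.716] gap 0.447 F [-1.   2.3 -1.4] q [ 0.37  0.66  2.25  3.39  0.54 -1.58]
TILT 44.3 az 10.7
hole [0.51772614 0.27581081 0.016     ]
250 234 263 [[0.5077, 0.2934], [0.5105, 0.2688]] mid [0.5091 0.2811]
260 229 259 [[0.4987, 0.2962], [0.5016, 0.2711]] mid [0.5002 0.2837]
270 224 254 [[0.49, 0.2989], [0.4929, 0.2741]] mid [0.4914 0.2865]
280 219 249 [[0.4815, 0.3015], [0.4844, 0.2771]] mid [0.4829 0.2893]
290 216 245 [[0.4734, 0.3024], [0.4762, 0.2791]] mid [0.4748 0.2908]
```

View pics/w16c.png

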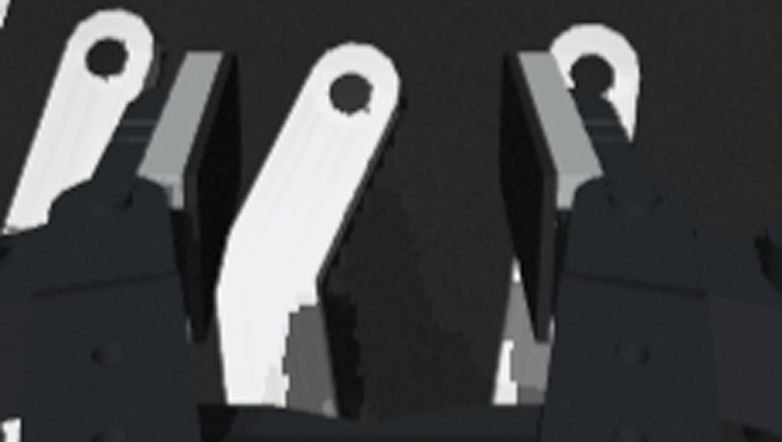

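>>> send_rows([
  [[0.55,0.003,0.004,-0.01,-0.12],[0.55,0.006,0.008,-0.02,-0.24],[0.55,0.01,0.014,-0.03,-0.36],[0.55,0.013,0.018,-0.05,-0.48],[0.55,0.015,0.02,-0.07,-0.48],[0.55,0.015,0.02,-0.07,-0.48]],
])

```text
t: 30.72
tcp_pos: [0.4977, 0.2829, 0.0509]
tool_rot: [0.707, 0.163, -0.372, 0.579]
force: [-0.4, 0.0, -0.6]
finger_gap: 0.449
```

```bash
python3 - <<'E'
from st import *
s=st();tl(s)
w=manip.snapshot('wrist')[...,::-1]
cv2.imwrite('pics/w17.png',w)
g=cv2.cvtColor(w,cv2.COLOR_BGR2GRAY)
print(proj('wrist',[[.489,.2873,.016]],s).round(0).tolist())
E
```

```text
t 30.73 tcp [0.4977 0.2829 0.0509] jaw yaw -109.67 tilt [ 0.67  -0.199 -0.715] gap 0.449 F [-0.4  0.  -0.6] q [ 0.61  0.83  2.01  4.35  0.62 -1.9 ]
TILT 44.4 az -16.6
[[257.0, 281.0]]
```

View pics/w17.png

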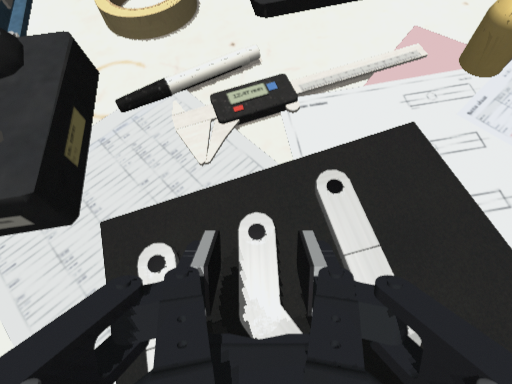

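The leg sits centred and parallel between the jaws at (259,275), with neighbouring bars clear on both sides. Descending and gripping.

>>> send_rows([
  [[0.55,0,0,-0.02,0],[0.55,0,0,-0.032,0],[0.55,0,0,-0.035,0],[0.85,0,0,-0.035,0],[0.85,0,0,-0.035,0],[0.85,0,0,-0.035,0]],
], grip_force=90)

```text
t: 31.52
tcp_pos: [0.4978, 0.2829, 0.0176]
tool_rot: [0.708, 0.162, -0.371, 0.579]
force: [-1.3, -0.8, 2.8]
finger_gap: 0.215
```

```bash
python3 - <<'E'
from st import *
s=st();tl(s)
from sim import run
for W in ([(.485,.27,.1,.1,3),(.485,.25,.14,.4,4),(.49,.2,.19,.75,4),(.5,.1,.23,.9,3),(.52,0,.24,.8,3),(.6,-.12,.22,.6,3),(.62,-.2,.17,.4,2)],):
    q=run(np.array(s['q']),W)
E
```

```text
t 31.52 tcp [0.4978 0.2829 0.0176] jaw yaw -109.75 tilt [ 0.672 -0.2   -0.713] gap 0.215 F [-1.3 -0.8  2.8] q [ 0.61  0.91  2.01  4.26  0.65 -1.79]
TILT 44.5 az -16.5
[0.485 0.27  0.1  ] az -11.0 q [ 0.55  0.7   2.09  4.24  0.56 -1.95] maxspd 0.2
[0.485 0.25  0.14 ] az 6.0 q [ 0.36  0.59  2.21  3.55  0.45 -1.68] maxspd 0.49
[0.49 0.2  0.19] az 26.0 q [-0.    0.43  2.27  2.26  0.42 -1.  ] maxspd 0.91
[0.5  0.1  0.23] az 35.0 q [-0.38  0.32  2.21  1.41  0.64 -0.55] maxspd 0.85
[0.52 0.   0.24] az 29.0 q [-0.59  0.32  2.15  1.26  0.72 -0.47] maxspd 0.22
[ 0.6  -0.12  0.22] az 18.0 q [-0.67  0.45  1.96  1.26  0.66 -0.35] maxspd 0.17
[ 0.62 -0.2   0.17] az 6.0 q [-0.72  0.58  1.92  1.47  0.55 -0.47] maxspd 0.28
```

>>> send_rows([
  [[0.9,-0.004,-0.004,0.03,0.03],[0.9,-0.008,-0.008,0.055,0.07],[0.9,-0.012,-0.013,0.083,0.1],[0.9,-0.012,-0.018,0.093,0.17],[0.9,-0.012,-0.023,0.103,0.25],[0.9,-0.012,-0.028,0.113,0.32],[0.9,-0.012,-0.033,0.123,0.4],[0.9,-0.011,-0.042,0.133,0.46]],
])

```text
t: 32.52
tcp_pos: [0.4864, 0.2411, 0.15]
tool_rot: [0.651, 0.321, -0.229, 0.648]
force: [1.6, 0.4, -2.3]
finger_gap: 0.207
```

```bash
python3 - <<'E'
from st import *
s=st();tl(s)
w=manip.snapshot('wrist')[...,::-1]
cv2.imwrite('pics/w18.png',cv2.resize(w,(400,300)))
from sim import run
q=run(np.array(s['q']),[(.49,.2,.19,.3,4),(.5,.1,.23,.45,4),(.52,0,.24,.4,3),(.6,-.12,.22,.25,3),(.63,-.2,.17,.1,2)])
E
```

```text
t 32.52 tcp [0.4864 0.2411 0.15  ] jaw yaw -83.2 tilt [ 0.689  0.121 -0.715] gap 0.207 F [ 1.6  0.4 -2.3] q [ 0.3   0.57  2.26  3.35  0.46 -1.58]
TILT 44.4 az 10.0
[0.49 0.2  0.19] az 27.0 q [-0.01  0.43  2.26  2.22  0.42 -0.97] maxspd 0.79
[0.5  0.1  0.23] az 36.0 q [-0.38  0.32  2.2   1.39  0.65 -0.54] maxspd 0.64
[0.52 0.   0.24] az 33.0 q [-0.61  0.33  2.12  1.2   0.77 -0.48] maxspd 0.23
[ 0.6  -0.12  0.22] az 24.0 q [-0.69  0.47  1.92  1.17  0.75 -0.37] maxspd 0.19
[ 0.63 -0.2   0.17] az 16.0 q [-0.75  0.6   1.85  1.28  0.67 -0.42] maxspd 0.19
```

View pics/w18.png

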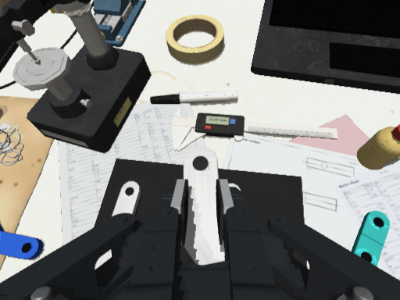

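The bent bar is held securely. Carrying it to the box with gentle rows.

>>> send_rows([
  [[0.9,0.001,-0.01,0.01,0.08],[0.9,0.002,-0.02,0.02,0.15],[0.9,0.003,-0.03,0.03,0.22],[0.9,0.004,-0.041,0.04,0.3],[0.9,0.006,-0.066,0.05,0.34],[0.9,0.009,-0.09,0.06,0.38],[0.9,0.011,-0.115,0.07,0.42],[0.9,0.014,-0.141,0.08,0.45]],
])

```text
t: 33.58
tcp_pos: [0.501, 0.0995, 0.2303]
tool_rot: [0.564, 0.457, -0.079, 0.683]
force: [0.0, 0.1, -0.9]
finger_gap: 0.212
```

>>> send_rows([
  [[0.9,0.007,-0.035,0.005,0],[0.9,0.014,-0.07,0.01,-0.03],[0.9,0.02,-0.105,0.012,-0.06],[0.9,0.045,-0.14,0.01,-0.1],[0.9,0.07,-0.18,0.005,-0.15],[0.9,0.095,-0.22,-0.005,-0.2],[0.9,0.11,-0.26,-0.02,-0.27],[0.9,0.122,-0.3,-0.035,-0.35]],
])

```text
t: 34.58
tcp_pos: [0.6239, -0.2009, 0.1944]
tool_rot: [0.636, 0.351, -0.197, 0.659]
force: [-0.2, 0.4, -0.9]
finger_gap: 0.208
```

```bash
python3 - <<'E'
from st import *
s=st();tl(s)
w=manip.snapshot('wrist')[...,::-1]
cv2.imwrite('pics/w19.png',cv2.resize(w,(400,300)))
from sim import run
q=run(np.array(s['q']),[(.623,-.2065,.16,-.3,4),(.623,-.2065,.12,-.7,5),(.623,-.2065,.05,-.75,2)])
E
```

```text
t 34.58 tcp [ 0.6239 -0.2009  0.1944] jaw yaw -77.74 tilt [ 0.675  0.187 -0.713] gap 0.208 F [-0.2  0.4 -0.9] q [-0.77  0.55  1.87  1.24  0.69 -0.39]
TILT 44.5 az 15.4
[ 0.623  -0.2065  0.16  ] az -2.0 q [-0.68  0.59  1.95  1.69  0.44 -0.56] maxspd 0.36
[ 0.623  -0.2065  0.12  ] az -25.0 q [-0.52  0.67  1.99  2.93  0.3  -1.35] maxspd 0.73
[ 0.623  -0.2065  0.05  ] az -28.0 q [-0.5   0.82  1.99  3.12  0.45 -1.48] maxspd 0.29
```

View pics/w19.png

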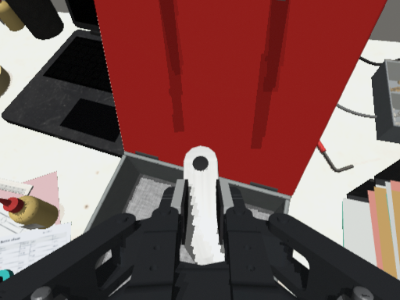

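>>> send_rows([
  [[0.9,0,-0.002,-0.01,-0.08],[0.9,0,-0.004,-0.02,-0.16],[0.9,0,-0.006,-0.027,-0.24],[0.9,0,-0.006,-0.034,-0.32],[0.9,0,-0.006,-0.042,-0.4],[0.9,0,-0.006,-0.05,-0.48],[0.9,0,-0.006,-0.06,-0.56],[0.9,0,-0.006,-0.07,-0.65]],
])

```text
t: 35.62
tcp_pos: [0.6229, -0.2053, 0.1254]
tool_rot: [0.714, 0.134, -0.395, 0.563]
force: [0.1, -0.1, -1.5]
finger_gap: 0.214
```

```bash
python3 - <<'E'
from st import *
s=st();tl(s)
w=manip.snapshot('wrist')[...,::-1]
cv2.imwrite('pics/w20.png',w)
E
```

```text
t 35.62 tcp [ 0.6229 -0.2053  0.1254] jaw yaw -114.47 tilt [ 0.652 -0.254 -0.714] gap 0.214 F [ 0.1 -0.1 -1.5] q [-0.54  0.66  2.02  2.75  0.32 -1.25]
TILT 44.4 az -21.2
```

View pics/w20.png

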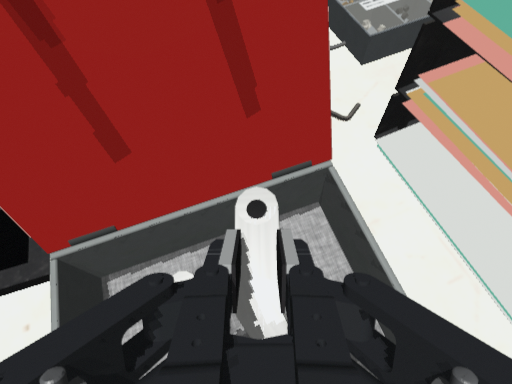

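Over the right half of the box, leg at (257,260), clear of walls and the short bar. Lowering and watching force.

>>> send_rows([
  [[0.9,0,0,-0.025,0],[0.9,0,0,-0.05,0],[0.9,0,0,-0.07,0],[0.9,0,0,-0.076,0],[0.9,0,0,-0.076,0]],
])

```text
t: 36.3
tcp_pos: [0.6233, -0.2057, 0.0501]
tool_rot: [0.714, 0.134, -0.394, 0.563]
force: [-0.2, 0.3, -2.4]
finger_gap: 0.211
```

```bash
python3 - <<'E'
from st import *
s=st();tl(s)
w=manip.snapshot('wrist')[...,::-1]
cv2.imwrite('pics/w21.png',w)
E
```

```text
t 36.3 tcp [ 0.6233 -0.2057  0.0501] jaw yaw -114.27 tilt [ 0.654 -0.252 -0.713] gap 0.211 F [-0.2  0.3 -2.4] q [-0.55  0.83  2.03  2.88  0.5  -1.39]
TILT 44.5 az -21.0
```

View pics/w21.png

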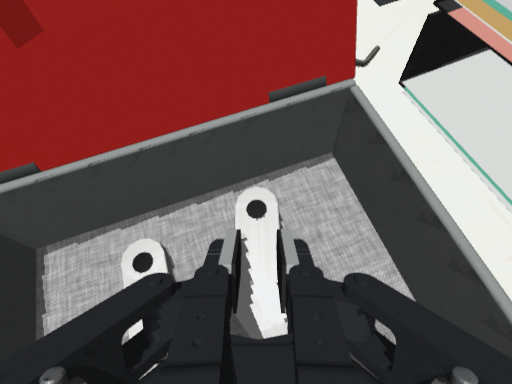

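Nearly down, with the short bar lying flat beside it. Last few millimetres, then release and lift.

>>> send_rows([
  [[0.9,0,0,-0.004,0],[0.9,0,0,-0.006,0],[0.6,0,0,-0.006,0],[0.6,0,0,-0.006,0],[0.6,0,0,0.02,0],[0.6,0,0,0.06,0],[0.6,0,0,0.11,0.05],[0.6,-0.01,0.005,0.15,0.15]],
])

```text
t: 37.35
tcp_pos: [0.6244, -0.2013, 0.1753]
tool_rot: [0.712, 0.164, -0.36, 0.581]
force: [0.7, 1.1, -0.9]
finger_gap: 0.396
```

```bash
python3 - <<'E'
from st import *
s=st();tl(s)
w=manip.snapshot('wrist')[...,::-1]
cv2.imwrite('pics/w22.png',w)
E
```

```text
t 37.35 tcp [ 0.6244 -0.2013  0.1753] jaw yaw -108.8 tilt [ 0.687 -0.184 -0.703] gap 0.396 F [ 0.7  1.1 -0.9] q [-0.59  0.56  2.    2.23  0.29 -0.82]
TILT 45.3 az -15.0
```

View pics/w22.png

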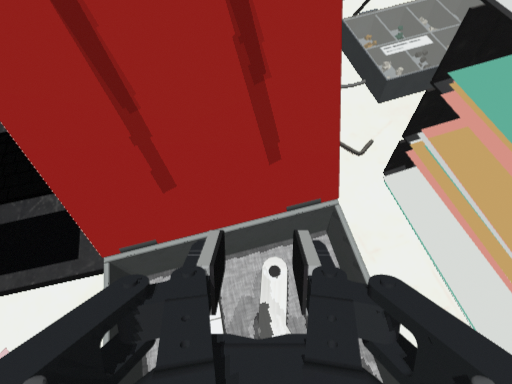

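The bent bar is released and lying on the felt. I'll back the arm away and check everything with the fixed cameras.

>>> send_rows([
  [[0.6,-0.02,0.02,0.03,0.08],[0.6,-0.05,0.05,0.06,0.16],[0.6,-0.08,0.08,0.09,0.24],[0.6,-0.1,0.12,0.11,0.3],[0.6,-0.12,0.16,0.13,0.36],[0.6,-0.14,0.2,0.14,0.42],[0.6,-0.15,0.24,0.15,0.48],[0.6,-0.15,0.28,0.15,0.5]],
])

```text
t: 38.4
tcp_pos: [0.4732, 0.0796, 0.3234]
tool_rot: [0.649, 0.335, -0.206, 0.651]
force: [0.6, 0.1, -1.1]
finger_gap: 0.402
```

```bash
python3 - <<'E'
from st import *
s=st();tl(s)
t=manip.snapshot('top')[...,::-1];sc=manip.snapshot('scene')[...,::-1]
cv2.imwrite('pics/t23.png',t)
cv2.imwrite('pics/f1.png',np.vstack([np.hstack([cv2.resize(t[80:230,300:420],(400,500),interpolation=cv2.INTER_CUBIC)[:300],cv2.resize(t[120:270,130:330],(400,300),interpolation=cv2.INTER_CUBIC)]),np.hstack([cv2.resize(sc[100:280,200:440],(400,300),interpolation=cv2.INTER_CUBIC),cv2.resize(t,(400,300))])]))
E
```

```text
t 38.4 tcp [0.4732 0.0796 0.3234] jaw yaw -80.33 tilt [ 0.691  0.166 -0.704] gap 0.402 F [ 0.6  0.1 -1.1] q [-0.31  0.01  2.22  1.11  0.43  0.19]
TILT 45.3 az 13.5
```

View pics/f1.png

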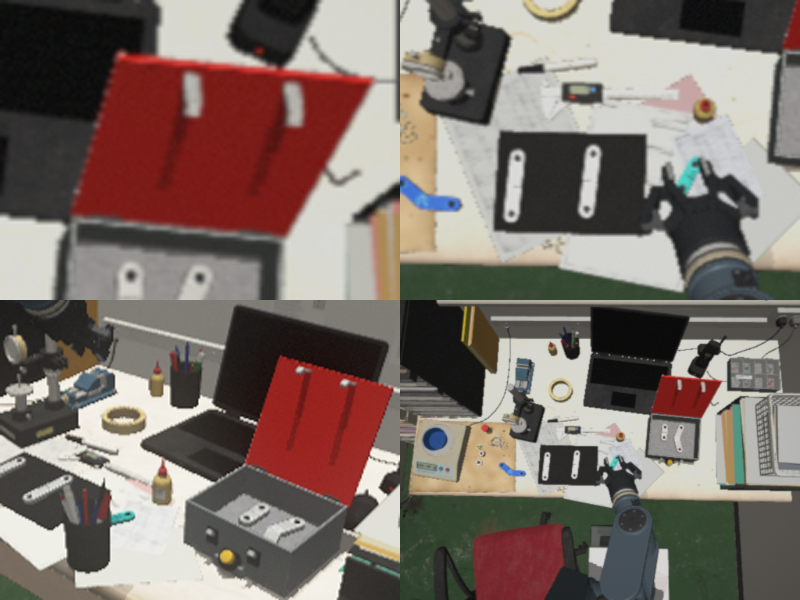

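Both faulty bars lie flat in the box, the lid is open, and the bottle, pot, caliper and look-alikes are in place. A numeric check before handing in.

```bash
python3 - <<'E'
from st import *
def bars(f,x0,x1,y0,y1,z,th):
    im=cv2.imread(f);g=cv2.cvtColor(im,cv2.COLOR_BGR2GRAY);m=np.zeros_like(g);m[y0:y1,x0:x1]=(g[y0:y1,x0:x1]>th)*255
    for c in cv2.findContours(m,0,1)[0]:
        if cv2.contourArea(c)>40:
            r=cv2.minAreaRect(c);P=plane('top',cv2.boxPoints(r),z);print(f,plane('top',[r[0]],z)[0][:2].round(4),'sides',np.linalg.norm(P[0]-P[1]).round(3),np.linalg.norm(P[1]-P[2]).round(3))
bars('pics/top0.png',180,252,188,236,.016,90);bars('pics/t23.png',180,252,188,236,.016,90)
bars('pics/t23.png',322,380,156,203,.042,195)
a=cv2.imread('pics/top0.png').astype(int);b=cv2.imread('pics/t23.png').astype(int)
print('bottle diff',np.abs(a-b)[165:184,272:292].mean())
im=cv2.imread('pics/t23.png');cv2.imwrite('pics/f2.png',cv2.resize(im[140:220,300:400],None,fx=6,fy=6,interpolation=cv2.INTER_CUBIC))
s=st()
E
```

```text
pics/top0.png [0.4927 0.1638] sides 0.026 0.072
pics/top0.png [0.4742 0.288 ] sides 0.04 0.118
pics/top0.png [0.4763 0.3482] sides 0.12 0.027
pics/top0.png [0.485  0.2244] sides 0.12 0.027
pics/t23.png [0.4763 0.3482] sides 0.12 0.028
pics/t23.png [0.4851 0.2244] sides 0.12 0.027
pics/t23.png [ 0.5976 -0.1989] sides 0.083 0.025
bottle diff 8.368421052631579
t 38.5 tcp [0.4717 0.083  0.3223] jaw yaw -79.86 tilt [ 0.687  0.173 -0.706] gap 0.401 F [ 0.3 -0.9  0.8] q [-0.31  0.01  2.22  1.11  0.43  0.19]
```

View pics/f2.png

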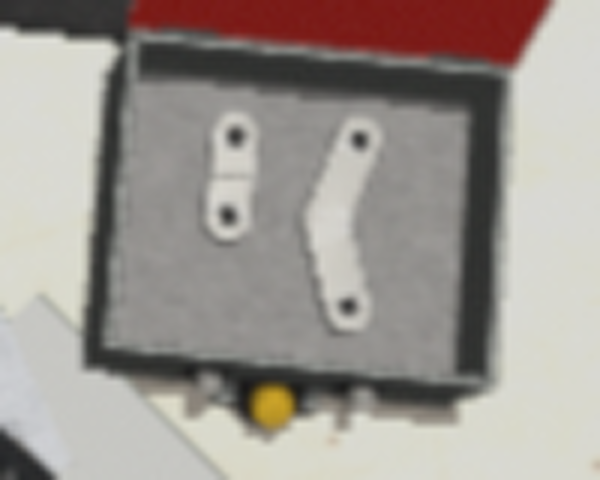

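Both faulty bars lie flat inside the box (short bar at (232,177) and bent bar at (340,225) in the crop). The sound bars are within 0.1 mm of where they were, and the bottle is still at (282,174). Handing in.

```bash
python3 -c "
from station import manip
print(manip.sign_off())"
```

```text
the job is handed in; nothing more can be done
None
```

The job is done and handed in, at about 38.5 s of the 72 s allowed. sign_off gives no verdict, so the results below are from my own last pictures.

**What I did**
- **Caliper:** I lifted it off the lid and laid it flat on the desk behind the mat.
- **Tilting the tool:** The moves cannot tilt the tool, and an upright tool could not reach the button under the lip. I pushed the arm past its reach in short steps to tilt it about 37°, then brought the wrist round.
- **Latch:** I pressed the button along its axis. The wrist force reached about 17 N, and the lid sprang fully open with the robot in front of its swing.
- **Bars:** I picked up the short bar and then the bent bar with the tool still tilted, and laid both in the box.

**What the last checks showed**
- **Box:** Both faulty bars lie flat on the felt, and the lid stands open at its stop.
- **Sound bars:** They are within 0.1 mm of where they started.
- **Other objects:** The caliper is flat on the desk. The bottle, pot and both look-alikes stand as before.
- **Robot:** It is clear of everything, about 0.32 m above the desk.

**What disagreed or was less clear**
- **Tilt drift:** The tilt crept from 37° to 45° during the carries. It did not affect either grasp or placing.
- **Box position:** My estimates of the box and button from different cameras differed by 3–6 mm.
- **Short bar in the final count:** The brightness check found only part of the bent bar in the box and missed the short one. I confirmed both by eye in the enlarged picture.
- **Bottle check:** The picture difference around the bottle was not zero (8 grey levels). I put this down to changed shadows, because the bottle stands at the same pixel as before.

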